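# Put a jolted jeweller's bench back in order

## Task

The bench has been jolted: stand every fallen bottle upright, cap up, on the cork mat, and put each loose stone into an empty pocket of its own in the stone box. Once all the stones are in, close the box's brass-framed lid fully. Leave the stones that are already in the box in their pockets.

Things in the scene. Friction and masses are not known exactly. Their poses are not given: they have to be found in the camera images.
- mat: Cork mat fixed to the bench, 110 mm (its x) by 270 mm (its y), 4 mm thick. Origin: centre of its underside, at bench height.
- stonebox: Dark wooden stone box fixed to the bench, 92 mm (its x) by 136 mm (its y), 32 mm high, walls, dividers and floor 4 mm, with 2 x 3 open pockets, each 40 x 41 mm and 28 mm deep. Origin: centre of its underside. Its lid is hinged along the rim on its +x side and stands open beyond that rim.
- pocket0 (a point): Centre of the floor of a stone box pocket, 28 mm below the rim (-x row, -y end; box axes)
- pocket1 (a point): Centre of the floor of a stone box pocket, 28 mm below the rim (-x row, middle; box axes)
- pocket2 (a point): Centre of the floor of a stone box pocket, 28 mm below the rim (-x row, +y end; box axes)
- pocket3 (a point): Centre of the floor of a stone box pocket, 28 mm below the rim (+x, hinge-side row, -y end; box axes)
- pocket4 (a point): Centre of the floor of a stone box pocket, 28 mm below the rim (+x, hinge-side row, middle; box axes)
- pocket5 (a point): Centre of the floor of a stone box pocket, 28 mm below the rim (+x, hinge-side row, +y end; box axes)
- lid (a joint): Angle of the stone box's lid in rad: 0 closed flat on the rim, 1.9 to 2.15 (wide open) at the start, stop at 2.2. The hinge is stiff: the lid stays at any angle and moves with a push of about 2 N near its edge; pushing on its outer face closes it.
- lid_hinge (a point): Middle of the lid's hinge line, on the box's +x rim, 46 mm from the box's centre and 32 mm above the bench; the hinge line runs along the box's y. The lid is a 5 mm thick pale translucent plate in a brass frame, 92 mm from hinge to edge, 136 mm wide, with a flat brass tab (24 mm wide, 20 mm long) at the middle of its free edge.
- lid_edge (a point): Middle of the lid's free edge, on its outer face (the upper face when closed), 92 mm from the hinge.
- bottle0: Square screw-capped bottle (amber, black cap), 160 g give or take: body 44 x 44 mm and 78 mm tall, then a round cap 28 mm across, 105 mm overall. Lies toppled on one of its flat sides on the bench at the start. Origin: centre of its base; own z axis runs from base to cap (up when it stands). May be absent.
- bottle1: Square screw-capped bottle (white, blue cap), 160 g give or take: body 44 x 44 mm and 78 mm tall, then a round cap 28 mm across, 105 mm overall. Lies toppled on one of its flat sides on the bench at the start. Origin: centre of its base; own z axis runs from base to cap (up when it stands). May be absent.
- bottle2: Square screw-capped bottle (green, white cap), 160 g give or take: body 44 x 44 mm and 78 mm tall, then a round cap 28 mm across, 105 mm overall. Lies toppled on one of its flat sides on the bench at the start. Origin: centre of its base; own z axis runs from base to cap (up when it stands). May be absent.
- stone0: Loose polished stone (red): a round cabochon 24 mm across and 14 mm thick with a straight band round its middle, lying on the bench. Origin: its middle (7 mm above the bench). May be absent.
- stone1: Loose polished stone (blue): a round cabochon 24 mm across and 14 mm thick with a straight band round its middle, lying on the bench. Origin: its middle (7 mm above the bench). May be absent.
- stone2: Loose polished stone (green): a round cabochon 24 mm across and 14 mm thick with a straight band round its middle, lying on the bench. Origin: its middle (7 mm above the bench). May be absent.
- stone3: Loose polished stone (violet): a round cabochon 24 mm across and 14 mm thick with a straight band round its middle, lying on the bench. Origin: its middle (7 mm above the bench). May be absent.
- kept0: Stone (yellow) of the same shape (24 x 14 mm, origin in its middle) that already lies in a pocket of the stone box. May be absent.
- kept1: Stone (turquoise) of the same shape (24 x 14 mm, origin in its middle) that already lies in a pocket of the stone box. May be absent.
- kept2: Stone (pink) of the same shape (24 x 14 mm, origin in its middle) that already lies in a pocket of the stone box. May be absent.

How it is judged:
By the outcome, as a careful person would: the job done as asked, in the order asked, and still so for the second after the job is handed in, with the robot touching nothing.
Of bottle0, bottle1, bottle2 only 2 to 3 are there at a start; the rules pass over those that are not, and their reading is None.
Of stone0, stone1, stone2, stone3 only 3 to 4 are there at a start; the rules pass over those that are not, and their reading is None.
Of kept0, kept1, kept2 only 1 to 2 are there at a start; the rules pass over those that are not, and their reading is None.
At some moment in a run one of stone0, stone1, stone2, stone3 may be knocked a few centimetres aside while the robot is not near it.
Once in a run the grip may slacken for a moment while it holds something.
It also fails if it takes over 210 s, if anything falls off the work surface, if the arm or the gripper's body presses on something with over 40 N, if the wrist force passes 120 N, or if a joint passes its speed limit or range.

## Robot

A 6-joint arm with a two-finger parallel gripper is mounted at the origin on the work surface. World frame = base frame: x ahead of the robot, y to its left, z up, the work surface at z = 0. Lengths are in m, angles in degrees, forces in N, time in s.
With the tool pointing down it reaches from about 0.4 to 0.825 m from the base axis. Payload 7 kg.
Tool frame: the origin (TCP) lies on the centre line of the jaws, within the pads' length; the fingertips stand 22 mm ahead of it and the grasp point (between the pads) lies 3 mm ahead of it (ctrl.finger_overhang is the distance from the TCP to the fingertips, in m); z points along the fingers, y is the line along which they close (so a half turn about z gives the same grasp; the last joint's range is limited). The gripper opens to 88 mm and grips with 3 to 60 N. Pads are 19 mm wide; open, the fingers measure 130 mm over their backs; the gripper's body (78 mm by 193 mm) begins 47 mm behind the grasp point.
Start: joints at [93.627, 20.546, 0.682, 0, -70.136, -16.507], TCP at [0.15, 0.658, 0.249] pointing down, gripper open.
Joint ranges: [-176.03, 176.03], [-82.01, 121.73], [-58.28, 71.71], [-173.87, 95.51], [-174.79, -0.11], [-173.66, 173.66]. Speed limits (degrees/s): [136.94, 136.94, 172.46, 180, 180, 180].

## Interface

Orientations are given as [roll, pitch, yaw] about the fixed x, y, z axes, in that order (R = Rz(yaw) Ry(pitch) Rx(roll)).
In Python, from plant import ctrl gives the robot as it stands. The module is installed in compiled form; this text tells all that it offers.
- The arm moves only by the shell command python3 -m creep 'ROWS'. ROWS is JSON, a list of rows, each an object with "grip": the closure, from 0 (fully open) to 1 (shut); "delta_pos": the shift along the tool's x, y, z scaled (see below), a list of three; "rotation": the turn, a rotation vector about the tool's x, y, z scaled (see below), a list of three. A call has 1 to 5 rows; each row is the pose to reach, as a shift and turn from the pose commanded when the call began, along the tool's axes at that moment; what a row does not reach only later rows make up. The controller multiplies each number of a shift by 10 cm and each number of a turn by pi/2 rad. A row lasts 1/10 s, in which the tool goes at most 50 mm and 8.59 degrees, less where a joint would pass 70% of its speed; a pose out of reach is approached as far as the arm can. A call with a number of a shift or a turn outside -1 to 1 is refused whole. A call with a gripper value outside its range is refused whole. The fingers move at their own pace and stop on an object; the grip force is fixed at half the most. Time passes only in rows, so rows that repeat a pose let the fingers close. It gives the time, the measured TCP pose, the force, the opening and the grip force at its end, in the units of the state.
- ctrl.get_obs(): the state, without advancing time (a new reading comes with each control period).
- ctrl.snapshot(name): name is "side" or "top"; returns a dict with "color" (480x640x3 uint8, red, green, blue), "intrinsics" (3x3 intrinsics, pixels), "distortion" ([k1, k2, p1, p2, k3] as OpenCV has them; the pictures are not rectified), "R" (3x3) and "t" (3): a world point X has camera coordinates R X + t. Camera axes: x right, y down, z forward; pixel columns grow to the right and rows downward; lengths in m; the calibration is good to about 2 mm. A picture is of the moment at which its call begins. There is no depth.
- ctrl.close_job(): hands the job in; it is judged then, once.
The state is a dict: "clock": time; "joint_pos": joint angles; "qvel": joint speeds; "tau": joint torques, N m; "tool_pos": TCP position; "orientation": TCP orientation; "force": force on the tool from outside, world axes, zero at the start; "moment": the same for the moment, N m; "opening": finger opening in m; "gripper_force": force on a finger pad.
Only numpy, scipy, OpenCV 4.12 (cv2) and the standard library are available. Lean on these libraries where they do the work, as an engineer would, in place of code of your own. Each camera call takes 0.05 s, during which the arm holds its last target. There are 200 camera calls.

## Working session

There is one attempt and no reset: what is moved stays moved. The work goes in short steps, Python scripts to look and compute and a shell command to move; the robot and the scene stay as the last step left them, time stands still between calls to the robot, and variables do not carry over. Pictures are saved under pics/ and viewed, at most 15 in all, crops included, and the job is handed in when it is done.

```bash
ls; mkdir -p pics; python3 - <<'E'
from plant import ctrl
import cv2
for n in("side","top"):
    s=ctrl.snapshot(n); cv2.imwrite(f"pics/{n}0.png",s["color"][:,:,::-1]); print(n,s["intrinsics"].round(1).tolist(),s["distortion"],s["R"].round(3).tolist(),s["t"].round(3), (-s["R"].T@s["t"]).round(3))
print(ctrl.get_obs(),ctrl.finger_overhang)
E
```

```text
pics
side [[436.3, 0.0, 315.9], [0.0, 436.3, 240.3], [0.0, 0.0, 1.0]] [0.00529038 0.         0.         0.         0.        ] [[-0.947, -0.322, -0.009], [-0.204, 0.622, -0.756], [0.249, -0.714, -0.655]] [0.55  0.14  0.703] [0.375 0.592 0.571]
top [[565.4, 0.0, 326.6], [0.0, 565.4, 248.3], [0.0, 0.0, 1.0]] [-0.10264421  0.          0.          0.          0.        ] [[-0.009, -1.0, -0.004], [-0.995, 0.009, -0.096], [0.096, 0.003, -0.995]] [0.024 0.575 1.057] [0.471 0.016 1.107]
{'clock': 0.1, 'joint_pos': array([ 9.36269984e+01,  2.05880676e+01,  6.39947373e-01, -1.64400645e-02,
       -7.01372359e+01, -1.65065688e+01]), 'qvel': array([-0.01027284, -0.11283038,  0.10346403,  0.17669154,  0.00239334,
       -0.00555964]), 'tau': array([-1.58536190e-03, -5.84163845e+01,  2.93746966e+01,  7.01535702e+00,
        1.01955087e-02, -4.50017239e-05]), 'tool_pos': array([0.15040371, 0.65761821, 0.24771915]), 'orientation': array([ 1.79913770e+02, -9.43521694e-03, -1.28851606e+01]), 'force': array([0.17784318, 0.01898874, 0.43641124]), 'moment': array([0.01165358, 0.04959242, 0.00564678]), 'gripper_force': 0.0, 'opening': 0.08752627344974369} 0.022
```

View pics/side0.png

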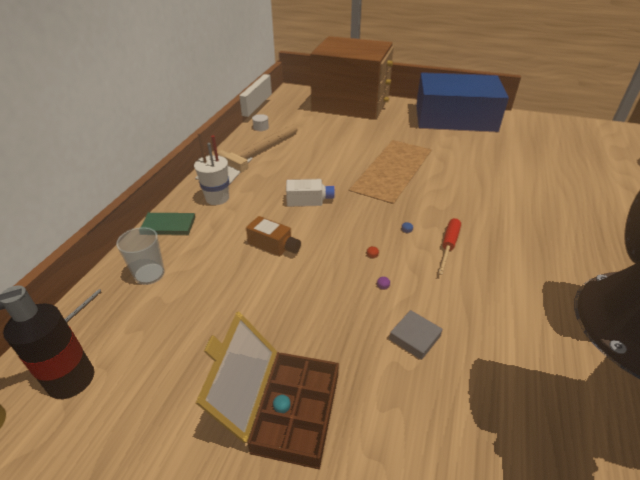

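View pics/top0.png

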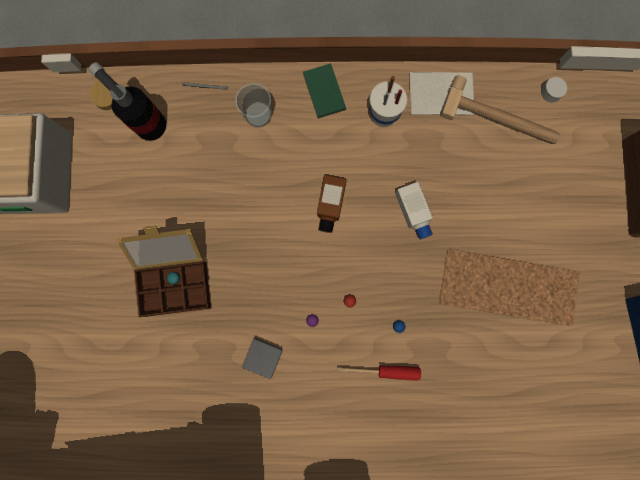

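The views show:
- **Bottles:** amber lies at top (331,203) and white at (415,208). Both caps point toward the robot. There is no green bottle.
- **Stones:** red is at (350,300), blue at (399,326) and violet at (312,320).
- **Box:** it sits around (172,288), with turquoise in its hinge-side middle pocket. The mat is around (510,286).

Next I'll measure these by colour in both views.

```bash
cat > h.py <<'E'
import numpy as np, cv2
from plant import ctrl
from scipy.spatial.transform import Rotation as Ro
def snap(n,save=None):
    s=ctrl.snapshot(n); s["hsv"]=cv2.cvtColor(s["color"],cv2.COLOR_RGB2HSV)
    if save: cv2.imwrite(f"pics/{save}.png",s["color"][:,:,::-1])
    return s
def ray(s,uv):
    p=cv2.undistortPoints(np.array([[uv]],float),s["intrinsics"],np.array(s["distortion"]))[0,0]
    return -s["R"].T@s["t"], s["R"].T@np.array([p[0],p[1],1.])
def onz(s,uv,z):
    o,d=ray(s,uv); return o+d*(z-o[2])/d[2]
def tri(a,ua,b,ub):
    o1,d1=ray(a,ua); o2,d2=ray(b,ub)
    k=np.linalg.lstsq(np.c_[d1,-d2],o2-o1,rcond=None)[0]
    p,q=o1+k[0]*d1,o2+k[1]*d2; return (p+q)/2,np.linalg.norm(p-q)
def proj(s,X): return cv2.projectPoints(np.array([X],float),cv2.Rodrigues(s["R"])[0],s["t"],s["intrinsics"],np.array(s["distortion"]))[0].ravel()
def blob(s,lo,hi,roi=None):  # largest blobs: (area,centroid,contour)
    m=cv2.inRange(s["hsv"],np.array(lo),np.array(hi))
    if roi: k=np.zeros_like(m); x0,y0,x1,y1=roi; k[y0:y1,x0:x1]=255; m&=k
    c=sorted(cv2.findContours(m,cv2.RETR_EXTERNAL,cv2.CHAIN_APPROX_NONE)[0],key=cv2.contourArea)[::-1][:3]
    return [(cv2.contourArea(x),np.array(cv2.minEnclosingCircle(x)[0]) if len(x)<3 or cv2.contourArea(x)==0 else np.array([cv2.moments(x)["m10"],cv2.moments(x)["m01"]])/cv2.moments(x)["m00"],x) for x in c]
def step(pos,rpy=None):  # shift/turn to type in, from measured pose
    o=ctrl.get_obs(); R=Ro.from_euler("xyz",o["orientation"],degrees=True)
    d=R.inv().apply(np.array(pos)-o["tool_pos"])/.1
    r=(R.inv()*Ro.from_euler("xyz",rpy,degrees=True)).as_rotvec()/(np.pi/2) if rpy is not None else np.zeros(3)
    print("delta",d.round(3),"rot",r.round(3))
E
python3 - <<'E'
from h import *
S=snap("side");T=snap("top")
rng=dict(red=((0,150,110),(9,255,255)),blue=((98,120,60),(120,255,255)),violet=((130,70,50),(160,255,255)),turq=((84,90,60),(97,255,255)))
roiT=dict(red=(330,280,370,320),blue=(380,310,415,345),violet=(295,305,330,335),turq=(150,260,200,300))
roiS=dict(red=(355,235,390,265),blue=(395,215,420,240),violet=(370,270,400,295),turq=(260,385,300,420))
for k in rng:
    a=blob(S,*rng[k],roiS[k]);b=blob(T,*rng[k],roiT[k])
    if a and b: print(k,a[0][0],a[0][1].round(1),b[0][0],b[0][1].round(1),[x.round(4) for x in tri(S,a[0][1],T,b[0][1])], onz(T,b[0][1],.007).round(4))
# caps and bodies, mat by top view
def rect(s,lo,hi,roi,z,nm):
    b=blob(s,lo,hi,roi)[0]; r=cv2.minAreaRect(b[2]); pts=[onz(s,p,z)[:2].round(4).tolist() for p in cv2.boxPoints(r)]
    print(nm,b[0],b[1].round(1),"ctr",onz(s,r[0],z).round(4),pts)
    return b[1]
for nm,s in(("T",T),("S",S)):
    for p in ((331,185) if nm=="T" else (262,238),(327,225) if nm=="T" else (293,244),(413,202) if nm=="T" else (305,192),(424,231) if nm=="T" else (330,192),(510,286) if nm=="T" else (392,170),(172,270) if nm=="T" else (300,400)):
        print(nm,p,s["hsv"][p[1],p[0]])
for n,s,roi in(("T",T,(385,170,450,250)),("S",S,(270,170,345,215))):
    print(n,[(x[0],x[1].round(1)) for x in blob(s,(105,140,60),(125,255,255),roi)[:1]])
    cv2.imwrite(f"pics/z{n}.png",cv2.resize(s["color"][150:350,300:600,::-1] if n=="T" else s["color"][130:310,230:450,::-1],None,fx=2.6,fy=2.6,interpolation=3))
cv2.imwrite("pics/zbox.png",np.hstack([cv2.resize(T["color"][215:325,105:225,::-1],(400,366)),cv2.resize(S["color"][310:470,190:350,::-1],(366,366))]))
E
```

```text
red 73.0 [372.5 251.3] 63.0 [349.7 301.7] [array([ 0.4742, -0.0246,  0.0086]), np.float64(0.0023)] [ 0.473  -0.0248  0.007 ]
violet 59.0 [383.6 281.2] 87.5 [312.  320.2] [array([0.4383, 0.0483, 0.0105]), np.float64(0.0003)] [0.4381 0.0484 0.007 ]
turq 173.5 [281.5 402.8] 82.0 [172.4 277.9] [array([0.5217, 0.3202, 0.0145]), np.float64(0.0003)] [0.5219 0.3223 0.007 ]
T (331, 185) [ 17  60 157]
T (327, 225) [ 0 26 20]
T (413, 202) [ 20  41 170]
T (424, 231) [109 179 120]
T (510, 286) [ 14 129 138]
T (172, 270) [  9 151  71]
S (262, 238) [ 14 160  89]
S (293, 244) [ 13 114  74]
S (305, 192) [ 17  58 131]
S (330, 192) [115 103 129]
S (392, 170) [ 15 137 164]
S (300, 400) [ 12 154  73]
T [(104.0, array([423.5, 231.6]))]
S []
```

View pics/zT.png

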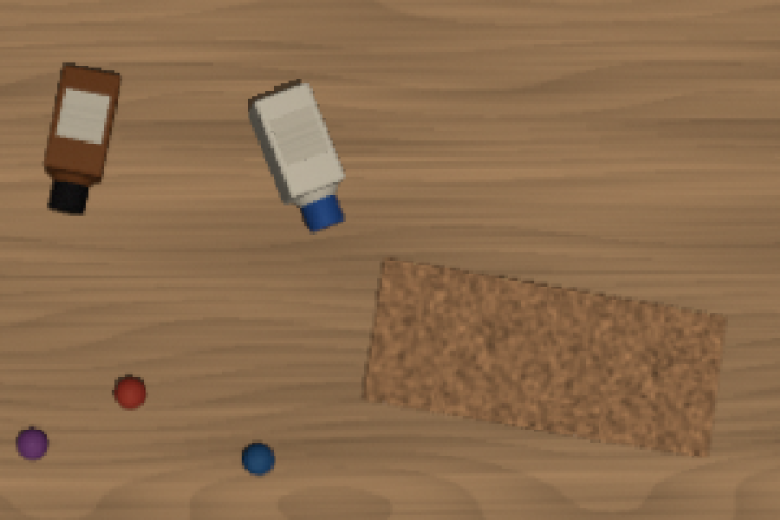

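View pics/zS.png

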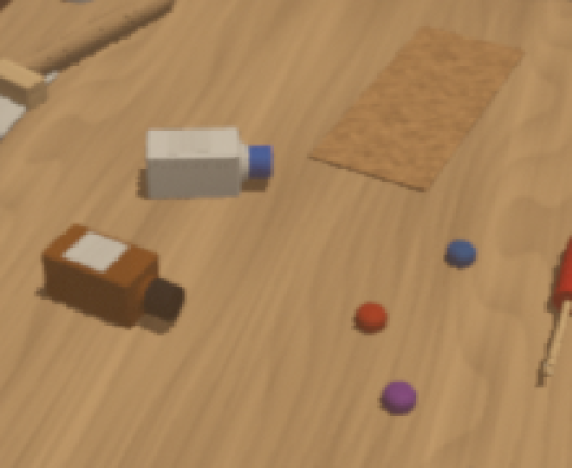

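View pics/zbox.png

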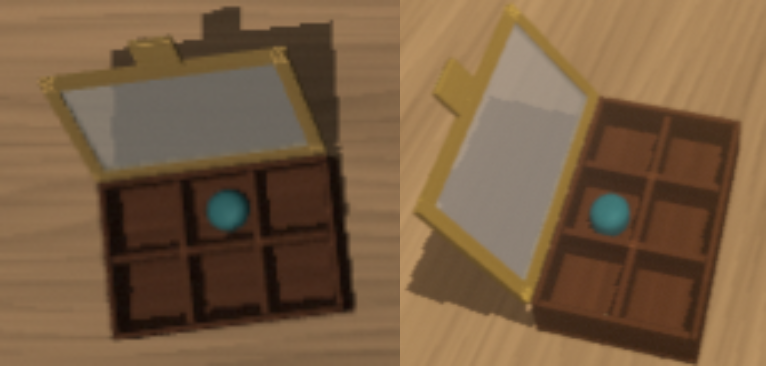

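The crops confirm both bottles lie on a flat side, with three loose stones and turquoise in pocket4. Next I'll triangulate the corners I read off them.

```bash
python3 - <<'E'
from h import *
S=snap("side");T=snap("top")
zt=lambda p:np.array(p)/2.6+[300,150]; zs=lambda p:np.array(p)/2.6+[230,130]
bt=lambda p:np.array(p)/3.333+[105,215]; bs=lambda p:np.array(p)/2.2875+[190,310]
def P(n,a,b,f,g):
    x,e=tri(T,f(a),S,g(b)); print(n,x.round(4),round(e,4))
for i,(a,b) in enumerate([((384,259),(308,156)),((363,400),(424,188)),((709,456),(522,48)),((726,316),(430,27))]): P("mat",a,b,zt,zs)
for a,b in [((67,64),(44,254)),((120,73),(82,227)),((101,182),(157,262)),((46,170),(122,290))]: P("amber",a,b,zt,zs)
for a,b in [((258,100),(148,164)),((309,84),(148,130)),((343,178),(238,128)),((295,200),(241,162))]: P("white",a,b,zt,zs)
P("ambercap",(67,197),(166,300),zt,zs);P("whitecap",(323,214),(261,161),zt,zs)
P("blue",(258,459),(461,253),zt,zs)
for a,b in [((98,182),(535,305)),((330,152),(598,97)),((338,307),(740,122)),((263,243),(651,180)),((187,253),(633,258)),((46,82),(425,207)),((280,54),(512,10)),((152,43),(450,72))]: P("box",a,b,bt,bs)
E
```

```text
mat [ 0.5751 -0.2195  0.0013] 0.0035
mat [ 0.4684 -0.2004  0.0037] 0.0029
mat [ 0.4218 -0.4657  0.0041] 0.0027
mat [ 0.5234 -0.4859  0.0009] 0.0073
amber [0.7161 0.0189 0.0393] 0.0019
amber [ 0.7065 -0.0212  0.0378] 0.0076
amber [ 0.6317 -0.0043  0.0345] 0.0051
amber [0.6414 0.0365 0.038 ] 0.0071
white [ 0.6895 -0.1228  0.0323] 0.0014
white [ 0.7015 -0.1595  0.0402] 0.0024
white [ 0.6296 -0.1826  0.0426] 0.0002
white [ 0.6153 -0.1481  0.0334] 0.0011
ambercap [0.6194 0.02   0.0212] 0.0015
whitecap [ 0.6055 -0.1707  0.0217] 0.0002
blue [ 0.4246 -0.1204  0.006 ] 0.0009
box [0.4356 0.3651 0.1488] 0.1915
box [0.4352 0.2475 0.1533] 0.2217
box [0.3652 0.2488 0.161 ] 0.2078
box [0.3987 0.2856 0.1481] 0.2041
box [0.3985 0.3255 0.1432] 0.1945
box [0.4846 0.3658 0.1921] 0.1846
box [0.4814 0.2512 0.2022] 0.2142
box [0.4941 0.3067 0.2101] 0.1979
```

```bash
python3 - <<'E'
from h import *
S=snap("side");T=snap("top")
zt=lambda p:np.array(p)/2.6+[300,150]
bt=lambda p:np.array(p)/3.333+[105,215]; bs=lambda p:(np.array(p)-[400,0])/2.2875+[190,310]
for a,b in [((98,182),(535,305)),((330,152),(598,97)),((338,307),(740,122)),((263,243),(651,180)),((187,253),(633,258)),((46,82),(425,207)),((280,54),(512,10)),((152,43),(450,72))]:
    x,e=tri(T,bt(a),S,bs(b)); print("box",x.round(4),round(e,4))
for nm,q in (("amber",[(67,64),(120,73),(101,182),(46,170)]),("white",[(258,100),(309,84),(343,178),(295,200)])):
    p=np.array([onz(T,zt(a),.044)[:2] for a in q]); b=(p[0]+p[1])/2;s=(p[2]+p[3])/2; d=s-b
    print(nm,p.round(4).tolist(),"base",b.round(4),"len",np.hypot(*d).round(4),"ang",np.degrees(np.arctan2(d[1],d[0])).round(1))
for q,z in (((67,197),.022),((323,214),.022),((258,459),.007)): print(onz(T,zt(q),z).round(4))
E
```

```text
box [0.5364 0.3904 0.0305] 0.0019
box [0.5546 0.2555 0.0274] 0.0013
box [0.4636 0.2483 0.033 ] 0.0021
box [0.5029 0.2958 0.0208] 0.0024
box [0.4972 0.3422 0.0154] 0.0019
box [0.5859 0.3931 0.1091] 0.002
box [0.6007 0.2652 0.1078] 0.0004
box [0.604  0.3287 0.1284] 0.0018
amber [[0.7159, 0.0192], [0.7088, -0.0198], [0.6278, -0.0049], [0.637, 0.0353]] base [ 7.124e-01 -3.000e-04] len 0.0815 ang 169.1
white [[0.6878, -0.1211], [0.6996, -0.1592], [0.6293, -0.1823], [0.6133, -0.1466]] base [ 0.6937 -0.1401] len 0.0763 ang -161.4
[0.62   0.0202 0.022 ]
[ 0.6056 -0.1706  0.022 ]
[ 0.4241 -0.1203  0.007 ]
```

```bash
python3 -m creep '[{"grip":0,"delta_pos":[0,0,0],"rotation":[0,0,-0.07]},{"grip":0,"delta_pos":[0,0,0],"rotation":[0,0,-0.143]},{"grip":0,"delta_pos":[0,0,0],"rotation":[0,0,-0.143]}]'
python3 -m creep '[{"grip":0,"delta_pos":[0.2,0.45,0],"rotation":[0,0,0]},{"grip":0,"delta_pos":[0.41,0.87,0],"rotation":[0,0,0]},{"grip":0,"delta_pos":[0.41,0.87,0],"rotation":[0,0,0]}]'
python3 - <<'E'
from h import *
o=ctrl.get_obs();print(o["tool_pos"].round(4),o["orientation"].round(2),o["joint_pos"].round(1),o["force"].round(1)); step([.438,.048,.12],[180,0,0])
E
```

```text
clock: 0.7
tool_pos: [0.1505, 0.658, 0.2485]
orientation: [180.0, 0.0, 0.1]
force: [0.3, -0.3, 0.1]
opening: 0.0877
gripper_force: 0.0
clock: 1.0
tool_pos: [0.193, 0.5668, 0.2492]
orientation: [180.0, 0.0, -0.3]
force: [-0.2, 1.1, 0.2]
opening: 0.0876
gripper_force: 0.0
[0.193  0.5668 0.2492] [ 1.7996e+02  2.0000e-02 -3.4000e-01] [ 89.9  13.4  -9.2  -0.  -67.4  -0.2] [-0.2  1.1  0.2]
delta [2.481 5.172 1.295] rot [ 0.     0.    -0.004]
```

```bash

python3 -m creep '[{"grip":0,"delta_pos":[0.2,0.45,0],"rotation":[0,0,0]},{"grip":0,"delta_pos":[0.41,0.87,0],"rotation":[0,0,0]}]' >/dev/null
python3 -m creep '[{"grip":0,"delta_pos":[0.2,0.45,0],"rotation":[0,0,0]},{"grip":0,"delta_pos":[0.41,0.87,0],"rotation":[0,0,0]}]' >/dev/null
python3 -m creep '[{"grip":0,"delta_pos":[0.2,0.45,0],"rotation":[0,0,0]},{"grip":0,"delta_pos":[0.41,0.87,0],"rotation":[0,0,0]}]' >/dev/null
python3 -m creep '[{"grip":0,"delta_pos":[0.2,0.45,0],"rotation":[0,0,0]},{"grip":0,"delta_pos":[0.41,0.87,0],"rotation":[0,0,0]}]' >/dev/null
python3 -m creep '[{"grip":0,"delta_pos":[0.2,0.45,0.35],"rotation":[0,0,0]},{"grip":0,"delta_pos":[0.41,0.87,0.7],"rotation":[0,0,0]}]' >/dev/null
python3 -m creep '[{"grip":0,"delta_pos":[0.2,0.45,0.35],"rotation":[0,0,0]},{"grip":0,"delta_pos":[0.41,0.87,0.7],"rotation":[0,0,0]},{"grip":0,"delta_pos":[0.41,0.87,0.7],"rotation":[0,0,0]},{"grip":0,"delta_pos":[0.41,0.87,0.7],"rotation":[0,0,0]}]'
python3 - <<'E'
from h import *
o=ctrl.get_obs();print(o["tool_pos"].round(4),o["orientation"].round(2),o["joint_pos"].round(1),o["force"].round(1)); step([.438,.048,.025],[180,0,0])
E
```

```text
clock: 2.4
tool_pos: [0.4302, 0.0604, 0.1181]
orientation: [179.9, 0.2, -0.4]
force: [-0.2, 0.6, 0.1]
opening: 0.0875
gripper_force: 0.0
[0.4302 0.0604 0.1181] [179.88   0.19  -0.39] [ 34.2   5.6 -38.6  -0.  -46.   55.4] [-0.2  0.6  0.1]
delta [0.082 0.122 0.931] rot [ 0.001  0.002 -0.004]
```

```bash

python3 -m creep '[{"grip":0.3,"delta_pos":[0,0,0],"rotation":[0,0,0]},{"grip":0.3,"delta_pos":[0,0,0],"rotation":[0,0,0]}]'
python3 - <<'E'
from h import *
S=snap("side"); T=snap("top","t1")
b=blob(S,(130,70,50),(160,255,255));print(b[0][:2] if b else 0)
step([.438,.048,.025],[180,0,0])
E
```

```text
clock: 2.6
tool_pos: [0.4311, 0.0636, 0.1207]
orientation: [-179.9, -0.1, -0.0]
force: [-0.2, 0.0, 0.1]
opening: 0.0769
gripper_force: 0.0
(78.0, array([383.79273504, 282.27777778]))
delta [0.068 0.159 0.958] rot [-0.001 -0.001  0.   ]
```

```bash

python3 -m creep '[{"grip":0.35,"delta_pos":[0.07,0.158,0.3],"rotation":[0,0,0]},{"grip":0.35,"delta_pos":[0.07,0.158,0.6],"rotation":[0,0,0]},{"grip":0.35,"delta_pos":[0.07,0.158,0.8],"rotation":[0,0,0]},{"grip":0.35,"delta_pos":[0.07,0.158,0.95],"rotation":[0,0,0]},{"grip":0.35,"delta_pos":[0.07,0.158,0.95],"rotation":[0,0,0]}]'
python3 -m creep '[{"grip":1,"delta_pos":[0,0,0],"rotation":[0,0,0]},{"grip":1,"delta_pos":[0,0,0],"rotation":[0,0,0]},{"grip":1,"delta_pos":[0,0,0],"rotation":[0,0,0]},{"grip":1,"delta_pos":[0,0,0],"rotation":[0,0,0]},{"grip":1,"delta_pos":[0,0,0],"rotation":[0,0,0]}]'
```

```text
clock: 3.2
tool_pos: [0.4368, 0.0471, 0.0238]
orientation: [179.9, 0.1, 0.0]
force: [-0.1, -0.2, 0.7]
opening: 0.0571
gripper_force: 0.0
clock: 3.7
tool_pos: [0.4379, 0.047, 0.0253]
orientation: [-180.0, -0.1, -0.0]
force: [-0.2, 0.2, 2.8]
opening: 0.0227
gripper_force: 29.7
```

```bash

python3 -m creep '[{"grip":1,"delta_pos":[0,0,-0.3],"rotation":[0,0,0]},{"grip":1,"delta_pos":[0,0,-0.6],"rotation":[0,0,0]},{"grip":1,"delta_pos":[0,0,-0.85],"rotation":[0,0,0]},{"grip":1,"delta_pos":[0,0,-0.85],"rotation":[0,0,0]}]'
python3 -m creep '[{"grip":1,"delta_pos":[0.02,-0.2,0],"rotation":[0,0,0]},{"grip":1,"delta_pos":[0.05,-0.5,0],"rotation":[0,0,0]},{"grip":1,"delta_pos":[0.085,-0.8,0],"rotation":[0,0,0]},{"grip":1,"delta_pos":[0.085,-0.8,0],"rotation":[0,0,0]}]'
python3 -m creep '[{"grip":1,"delta_pos":[0.02,-0.3,0],"rotation":[0,0,0]},{"grip":1,"delta_pos":[0.05,-0.6,0],"rotation":[0,0,0]},{"grip":1,"delta_pos":[0.085,-0.8,0],"rotation":[0,0,0]},{"grip":1,"delta_pos":[0.085,-0.8,0],"rotation":[0,0,0]}]'
python3 -m creep '[{"grip":1,"delta_pos":[0.02,-0.3,0],"rotation":[0,0,0]},{"grip":1,"delta_pos":[0.05,-0.6,0],"rotation":[0,0,0]},{"grip":1,"delta_pos":[0.085,-0.8,0],"rotation":[0,0,0]},{"grip":1,"delta_pos":[0.085,-0.8,0],"rotation":[0,0,0]}]'
python3 -m creep '[{"grip":1,"delta_pos":[0.02,-0.3,0],"rotation":[0,0,0]},{"grip":1,"delta_pos":[0.05,-0.55,0],"rotation":[0,0,0]},{"grip":1,"delta_pos":[0.085,-0.7,0],"rotation":[0,0,0]},{"grip":1,"delta_pos":[0.085,-0.7,0],"rotation":[0,0,0]},{"grip":1,"delta_pos":[0.085,-0.7,0],"rotation":[0,0,0]}]'
python3 - <<'E'
from h import *
S=snap("side","s2"); T=snap("top","t2")
print([ (x[0],x[1].round(1)) for x in blob(S,(130,70,50),(160,255,255))],[ (x[0],x[1].round(1)) for x in blob(T,(130,70,50),(160,255,255))])
step([.4721,.3585,.058],[180,0,0])
cv2.imwrite("pics/c2.png",np.hstack([cv2.resize(T["color"][215:325,105:225,::-1],(400,366)),cv2.resize(S["color"][310:470,190:350,::-1],(366,366))]))
E
```

```text
clock: 4.1
tool_pos: [0.4396, 0.0477, 0.1132]
orientation: [-179.8, -0.3, 0.0]
force: [0.2, 0.2, 0.4]
opening: 0.0225
gripper_force: 30.0
clock: 4.5
tool_pos: [0.4471, 0.1294, 0.1098]
orientation: [-180.0, -0.1, 0.1]
force: [0.6, -0.7, -1.1]
opening: 0.0226
gripper_force: 30.0
clock: 4.9
tool_pos: [0.4553, 0.2087, 0.1096]
orientation: [-180.0, -0.0, 0.1]
force: [-0.0, 0.1, -0.5]
opening: 0.0221
gripper_force: 30.0
clock: 5.3
tool_pos: [0.4637, 0.2885, 0.1095]
orientation: [180.0, -0.0, 0.1]
force: [-0.2, -1.0, -1.6]
opening: 0.0222
gripper_force: 30.0
clock: 5.8
tool_pos: [0.4714, 0.3558, 0.1093]
orientation: [179.9, 0.1, -0.0]
force: [0.3, -0.9, -0.1]
opening: 0.0223
gripper_force: 30.0
[] []
delta [ 0.007 -0.03   0.516] rot [ 0.     0.    -0.001]
```

View pics/c2.png

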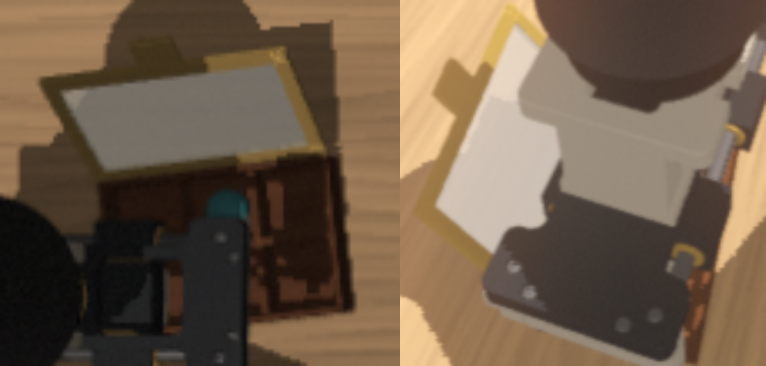

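The gripper hides the stone over pocket2, but the 22 mm opening says it is still held. I'll lower it and release.

```bash

python3 -m creep '[{"grip":1,"delta_pos":[0.007,-0.03,0.2],"rotation":[0,0,0]},{"grip":1,"delta_pos":[0.007,-0.03,0.4],"rotation":[0,0,0]},{"grip":1,"delta_pos":[0.007,-0.03,0.51],"rotation":[0,0,0]},{"grip":1,"delta_pos":[0.007,-0.03,0.51],"rotation":[0,0,0]},{"grip":1,"delta_pos":[0.007,-0.03,0.51],"rotation":[0,0,0]}]'
python3 -m creep '[{"grip":0.5,"delta_pos":[0,0,0],"rotation":[0,0,0]},{"grip":0.5,"delta_pos":[0,0,0],"rotation":[0,0,0]},{"grip":0.5,"delta_pos":[0,0,0],"rotation":[0,0,0]},{"grip":0.5,"delta_pos":[0,0,0],"rotation":[0,0,0]}]'
python3 -m creep '[{"grip":0.5,"delta_pos":[0,0,-0.3],"rotation":[0,0,0]},{"grip":0.5,"delta_pos":[0,0,-0.6],"rotation":[0,0,0]},{"grip":0.5,"delta_pos":[0,0,-0.6],"rotation":[0,0,0]}]'
python3 -m creep '[{"grip":0.4,"delta_pos":[0,0.3,0],"rotation":[0,0,0]},{"grip":0.4,"delta_pos":[0,0.7,0],"rotation":[0,0,0]},{"grip":0.4,"delta_pos":[0,1,0],"rotation":[0,0,0]}]'
python3 -m creep '[{"grip":0.4,"delta_pos":[0,0.4,0],"rotation":[0,0,0]},{"grip":0.4,"delta_pos":[0,0.8,0],"rotation":[0,0,0]},{"grip":0.4,"delta_pos":[0,1,0],"rotation":[0,0,0]}]'
python3 -m creep '[{"grip":0.4,"delta_pos":[0,0.4,0],"rotation":[0,0,0]},{"grip":0.4,"delta_pos":[0,0.8,0],"rotation":[0,0,0]},{"grip":0.4,"delta_pos":[0,1,0],"rotation":[0,0,0]},{"grip":0.4,"delta_pos":[0,1,0],"rotation":[0,0,0]},{"grip":0.4,"delta_pos":[0,1,0],"rotation":[0,0,0]}]'
cat > look.py <<'E'
from h import *
S=snap("side"); T=snap("top")
R=dict(red=((0,150,110),(7,255,255)),blue=((98,120,50),(120,255,255)),violet=((130,60,40),(165,255,255)))
for k,(lo,hi) in R.items():
    for nm,s in(("T",T),("S",S)):
        for x in blob(s,lo,hi):
            if 25<x[0]<250: print(k,nm,x[0],x[1].round(1),onz(s,x[1],.007).round(4))
E
python3 look.py; python3 -c "
from h import *
step([.474,-.0247,.12],[180,0,0])"
```

```text
clock: 6.4
tool_pos: [0.4727, 0.3596, 0.0593]
orientation: [180.0, -0.0, -0.0]
force: [0.2, -0.6, 0.3]
opening: 0.0222
gripper_force: 30.0
clock: 6.8
tool_pos: [0.4725, 0.36, 0.0593]
orientation: [-180.0, -0.0, -0.0]
force: [-0.7, -0.1, 0.5]
opening: 0.043
gripper_force: 0.0
clock: 7.1
tool_pos: [0.4742, 0.3618, 0.1233]
orientation: [-179.7, -0.3, 0.0]
force: [0.4, 1.5, -0.6]
opening: 0.0434
gripper_force: 0.0
clock: 7.4
tool_pos: [0.4717, 0.2581, 0.1185]
orientation: [180.0, 0.0, 0.0]
force: [-0.2, 0.5, -0.3]
opening: 0.0524
gripper_force: 0.0
clock: 7.7
tool_pos: [0.4714, 0.1572, 0.1186]
orientation: [180.0, 0.0, -0.1]
force: [-0.7, -0.9, 0.4]
opening: 0.0526
gripper_force: 0.0
clock: 8.2
tool_pos: [0.4725, 0.0596, 0.1189]
orientation: [-180.0, -0.0, -0.1]
force: [-0.6, 1.5, -0.5]
opening: 0.0526
gripper_force: 0.0
blue T 115.5 [423.5 231.5] [ 0.609  -0.1719  0.007 ]
blue T 87.0 [398.6 326.1] [ 0.4251 -0.1192  0.007 ]
blue S 114.0 [427.5  89.1] [ 0.4851 -0.8505  0.007 ]
violet T 103.0 [151.3 302.8] [0.4733 0.3637 0.007 ]
delta [ 0.014  0.851 -0.011] rot [-0. -0.  0.]
```

```bash

python3 -m creep '[{"grip":0.3,"delta_pos":[0.01,0.4,0.2],"rotation":[0,0,0]},{"grip":0.3,"delta_pos":[0.01,0.85,0.4],"rotation":[0,0,0]},{"grip":0.3,"delta_pos":[0.01,0.85,0.4],"rotation":[0,0,0]},{"grip":0.3,"delta_pos":[0.01,0.85,0.4],"rotation":[0,0,0]}]'
python3 -c "
from h import *
S=snap('side'); b=blob(S,(0,150,80),(9,255,255),(340,220,420,290)); print(b and b[0][:2])
step([.474,-.0247,.025],[180,0,0])"
```

```text
clock: 8.7
tool_pos: [0.4733, -0.0254, 0.0783]
orientation: [180.0, 0.1, -0.1]
force: [1.1, 0.4, 0.1]
opening: 0.0612
gripper_force: 0.0
(79.5, array([372.278826  , 252.08176101]))
delta [0.002 0.001 0.539] rot [ 0. -0. -0.]
```

```bash

python3 -m creep '[{"grip":0.35,"delta_pos":[0,0,0.3],"rotation":[0,0,0]},{"grip":0.35,"delta_pos":[0,0,0.53],"rotation":[0,0,0]},{"grip":0.35,"delta_pos":[0,0,0.53],"rotation":[0,0,0]},{"grip":0.35,"delta_pos":[0,0,0.53],"rotation":[0,0,0]}]'
python3 -m creep '[{"grip":1,"delta_pos":[0,0,0],"rotation":[0,0,0]},{"grip":1,"delta_pos":[0,0,0],"rotation":[0,0,0]},{"grip":1,"delta_pos":[0,0,0],"rotation":[0,0,0]},{"grip":1,"delta_pos":[0,0,0],"rotation":[0,0,0]},{"grip":1,"delta_pos":[0,0,0],"rotation":[0,0,0]}]'
python3 -m creep '[{"grip":1,"delta_pos":[0,0,-0.3],"rotation":[0,0,0]},{"grip":1,"delta_pos":[0,0,-0.6],"rotation":[0,0,0]},{"grip":1,"delta_pos":[0,0,-0.85],"rotation":[0,0,0]},{"grip":1,"delta_pos":[0,0,-0.85],"rotation":[0,0,0]}]'
python3 -m creep '[{"grip":1,"delta_pos":[0,-0.2,0],"rotation":[0,0,0]},{"grip":1,"delta_pos":[0,-0.5,0],"rotation":[0,0,0]},{"grip":1,"delta_pos":[0,-0.85,0],"rotation":[0,0,0]},{"grip":1,"delta_pos":[0,-0.85,0],"rotation":[0,0,0]}]'
python3 -m creep '[{"grip":1,"delta_pos":[0,-0.3,0],"rotation":[0,0,0]},{"grip":1,"delta_pos":[0,-0.6,0],"rotation":[0,0,0]},{"grip":1,"delta_pos":[0,-0.85,0],"rotation":[0,0,0]},{"grip":1,"delta_pos":[0,-0.85,0],"rotation":[0,0,0]}]'
python3 -m creep '[{"grip":1,"delta_pos":[0,-0.3,0],"rotation":[0,0,0]},{"grip":1,"delta_pos":[0,-0.6,0],"rotation":[0,0,0]},{"grip":1,"delta_pos":[0,-0.85,0],"rotation":[0,0,0]},{"grip":1,"delta_pos":[0,-0.85,0],"rotation":[0,0,0]}]'
python3 -m creep '[{"grip":1,"delta_pos":[0,-0.3,0],"rotation":[0,0,0]},{"grip":1,"delta_pos":[0,-0.6,0],"rotation":[0,0,0]},{"grip":1,"delta_pos":[0,-0.85,0],"rotation":[0,0,0]},{"grip":1,"delta_pos":[0,-0.85,0],"rotation":[0,0,0]},{"grip":1,"delta_pos":[0,-0.85,0],"rotation":[0,0,0]}]'
python3 -c "
from h import *
step([.4781,.3139,.058],[180,0,0])"
```

```text
clock: 9.15
tool_pos: [0.4739, -0.0241, 0.0264]
orientation: [180.0, -0.0, 0.1]
force: [-0.1, -0.2, 1.0]
opening: 0.057
gripper_force: 0.0
clock: 9.65
tool_pos: [0.4735, -0.0252, 0.0262]
orientation: [-180.0, -0.0, -0.0]
force: [-0.9, -0.4, 2.3]
opening: 0.0228
gripper_force: 28.1
clock: 10.05
tool_pos: [0.4754, -0.0247, 0.1142]
orientation: [-179.9, -0.3, 0.0]
force: [-1.0, -0.2, -0.3]
opening: 0.0222
gripper_force: 30.0
clock: 10.45
tool_pos: [0.4738, 0.0624, 0.1107]
orientation: [-180.0, -0.0, 0.1]
force: [0.4, 0.2, -0.6]
opening: 0.0223
gripper_force: 30.0
clock: 10.85
tool_pos: [0.4736, 0.1468, 0.1105]
orientation: [-180.0, -0.0, 0.1]
force: [-0.2, -0.1, -0.3]
opening: 0.0221
gripper_force: 30.0
clock: 11.25
tool_pos: [0.4737, 0.2315, 0.1104]
orientation: [180.0, -0.0, 0.1]
force: [0.1, 0.1, -0.1]
opening: 0.0219
gripper_force: 30.0
clock: 11.75
tool_pos: [0.4731, 0.3145, 0.1102]
orientation: [179.9, 0.1, 0.0]
force: [-0.3, -0.6, -0.3]
opening: 0.0223
gripper_force: 30.0
delta [0.051 0.005 0.522] rot [0.001 0.001 0.   ]
```

```bash

python3 -m creep '[{"grip":1,"delta_pos":[0.05,0,0.2],"rotation":[0,0,0]},{"grip":1,"delta_pos":[0.05,0,0.4],"rotation":[0,0,0]},{"grip":1,"delta_pos":[0.05,0,0.52],"rotation":[0,0,0]},{"grip":1,"delta_pos":[0.05,0,0.52],"rotation":[0,0,0]},{"grip":1,"delta_pos":[0.05,0,0.52],"rotation":[0,0,0]}]'
python3 -m creep '[{"grip":0.5,"delta_pos":[0,0,0],"rotation":[0,0,0]},{"grip":0.5,"delta_pos":[0,0,0],"rotation":[0,0,0]},{"grip":0.5,"delta_pos":[0,0,0],"rotation":[0,0,0]},{"grip":0.5,"delta_pos":[0,0,0],"rotation":[0,0,0]}]'
python3 -m creep '[{"grip":0.5,"delta_pos":[0,0,-0.3],"rotation":[0,0,0]},{"grip":0.5,"delta_pos":[0,0,-0.6],"rotation":[0,0,0]},{"grip":0.5,"delta_pos":[0,0,-0.6],"rotation":[0,0,0]}]'
python3 -m creep '[{"grip":0.4,"delta_pos":[-0.05,0.3,0],"rotation":[0,0,0]},{"grip":0.4,"delta_pos":[-0.1,0.7,0],"rotation":[0,0,0]},{"grip":0.4,"delta_pos":[-0.107,0.87,0],"rotation":[0,0,0]}]'
python3 -m creep '[{"grip":0.4,"delta_pos":[-0.05,0.4,0],"rotation":[0,0,0]},{"grip":0.4,"delta_pos":[-0.107,0.87,0],"rotation":[0,0,0]}]'
python3 -m creep '[{"grip":0.4,"delta_pos":[-0.05,0.4,0],"rotation":[0,0,0]},{"grip":0.4,"delta_pos":[-0.107,0.87,0],"rotation":[0,0,0]}]'
python3 -m creep '[{"grip":0.4,"delta_pos":[-0.05,0.4,0],"rotation":[0,0,0]},{"grip":0.4,"delta_pos":[-0.107,0.87,0],"rotation":[0,0,0]}]'
python3 -m creep '[{"grip":0.4,"delta_pos":[-0.05,0.3,0],"rotation":[0,0,0]},{"grip":0.4,"delta_pos":[-0.107,0.7,0.2],"rotation":[0,0,0]},{"grip":0.4,"delta_pos":[-0.107,0.87,0.3],"rotation":[0,0,0]},{"grip":0.4,"delta_pos":[-0.107,0.87,0.3],"rotation":[0,0,0]}]'
python3 look.py
python3 -c "
from h import *
step([.4246,-.120,.025],[180,0,0])"
```

```text
clock: 12.25
tool_pos: [0.4786, 0.3144, 0.0591]
orientation: [180.0, 0.0, -0.0]
force: [0.3, 1.0, 0.1]
opening: 0.0225
gripper_force: 30.0
clock: 12.65
tool_pos: [0.4785, 0.315, 0.0593]
orientation: [-180.0, -0.0, -0.0]
force: [-0.6, 0.2, -0.0]
opening: 0.0427
gripper_force: 0.0
clock: 12.95
tool_pos: [0.4803, 0.3168, 0.1231]
orientation: [-179.7, -0.3, 0.0]
force: [0.2, 0.7, -0.1]
opening: 0.0442
gripper_force: 0.0
clock: 13.25
tool_pos: [0.4663, 0.2252, 0.1185]
orientation: [180.0, 0.1, -0.1]
force: [-0.1, -0.1, -0.7]
opening: 0.0527
gripper_force: 0.0
clock: 13.45
tool_pos: [0.4571, 0.1404, 0.1188]
orientation: [-180.0, -0.0, 0.1]
force: [1.4, -0.5, 0.2]
opening: 0.0526
gripper_force: 0.0
clock: 13.65
tool_pos: [0.4462, 0.0528, 0.119]
orientation: [-180.0, -0.1, 0.0]
force: [2.2, -0.6, 0.4]
opening: 0.0524
gripper_force: 0.0
clock: 13.85
tool_pos: [0.4355, -0.0343, 0.1191]
orientation: [-180.0, -0.1, 0.0]
force: [1.9, -1.1, 1.0]
opening: 0.0524
gripper_force: 0.0
clock: 14.25
tool_pos: [0.4236, -0.122, 0.0875]
orientation: [180.0, 0.1, -0.2]
force: [0.6, 0.3, 0.7]
opening: 0.0525
gripper_force: 0.0
red T 74.0 [173.4 299.5] [0.4796 0.3196 0.007 ]
red S 214.5 [311.1 409.9] [0.4816 0.3134 0.007 ]
blue T 116.5 [423.5 231.5] [ 0.609  -0.1718  0.007 ]
violet T 106.0 [151.4 302.7] [0.4735 0.3635 0.007 ]
delta [-0.003 -0.005  0.638] rot [ 0.     0.    -0.001]
```

```bash

python3 -m creep '[{"grip":0.35,"delta_pos":[0,0,0.3],"rotation":[0,0,0]},{"grip":0.35,"delta_pos":[0,0,0.63],"rotation":[0,0,0]},{"grip":0.35,"delta_pos":[0,0,0.63],"rotation":[0,0,0]},{"grip":0.35,"delta_pos":[0,0,0.63],"rotation":[0,0,0]}]'
python3 -m creep '[{"grip":1,"delta_pos":[0,0,0],"rotation":[0,0,0]},{"grip":1,"delta_pos":[0,0,0],"rotation":[0,0,0]},{"grip":1,"delta_pos":[0,0,0],"rotation":[0,0,0]},{"grip":1,"delta_pos":[0,0,0],"rotation":[0,0,0]},{"grip":1,"delta_pos":[0,0,0],"rotation":[0,0,0]}]'
python3 -m creep '[{"grip":1,"delta_pos":[0,0,-0.3],"rotation":[0,0,0]},{"grip":1,"delta_pos":[0,0,-0.6],"rotation":[0,0,0]},{"grip":1,"delta_pos":[0,0,-0.85],"rotation":[0,0,0]},{"grip":1,"delta_pos":[0,0,-0.85],"rotation":[0,0,0]}]'
```

```text
clock: 14.75
tool_pos: [0.425, -0.1195, 0.0263]
orientation: [180.0, 0.1, 0.1]
force: [-0.8, 0.1, 0.4]
opening: 0.0567
gripper_force: 0.0
clock: 15.25
tool_pos: [0.4249, -0.1202, 0.0262]
orientation: [-180.0, -0.0, -0.0]
force: [0.2, 0.2, 3.0]
opening: 0.0225
gripper_force: 28.6
clock: 15.65
tool_pos: [0.4269, -0.1201, 0.114]
orientation: [-180.0, -0.3, 0.0]
force: [0.1, 1.0, -0.0]
opening: 0.0226
gripper_force: 30.0
```

```bash

python3 -m creep '[{"grip":1,"delta_pos":[0.04,-0.3,0],"rotation":[0,0,0]},{"grip":1,"delta_pos":[0.1,-0.65,0],"rotation":[0,0,0]},{"grip":1,"delta_pos":[0.15,-0.97,0],"rotation":[0,0,0]},{"grip":1,"delta_pos":[0.15,-0.97,0],"rotation":[0,0,0]}]'
python3 -m creep '[{"grip":1,"delta_pos":[0.05,-0.33,0],"rotation":[0,0,0]},{"grip":1,"delta_pos":[0.1,-0.65,0],"rotation":[0,0,0]},{"grip":1,"delta_pos":[0.15,-0.97,0],"rotation":[0,0,0]},{"grip":1,"delta_pos":[0.15,-0.97,0],"rotation":[0,0,0]}]'
python3 -m creep '[{"grip":1,"delta_pos":[0.05,-0.33,0],"rotation":[0,0,0]},{"grip":1,"delta_pos":[0.1,-0.65,0],"rotation":[0,0,0]},{"grip":1,"delta_pos":[0.15,-0.97,0],"rotation":[0,0,0]},{"grip":1,"delta_pos":[0.15,-0.97,0],"rotation":[0,0,0]}]'
python3 -m creep '[{"grip":1,"delta_pos":[0.05,-0.33,0],"rotation":[0,0,0]},{"grip":1,"delta_pos":[0.1,-0.65,0],"rotation":[0,0,0]},{"grip":1,"delta_pos":[0.15,-0.97,0],"rotation":[0,0,0]},{"grip":1,"delta_pos":[0.15,-0.97,0],"rotation":[0,0,0]},{"grip":1,"delta_pos":[0.15,-0.97,0],"rotation":[0,0,0]}]'
python3 -c "
from h import *
step([.4841,.2693,.058],[180,0,0])"
```

```text
clock: 16.05
tool_pos: [0.4406, -0.0207, 0.1107]
orientation: [-180.0, -0.0, 0.1]
force: [0.0, -0.2, 0.0]
opening: 0.022
gripper_force: 30.0
clock: 16.45
tool_pos: [0.4558, 0.0763, 0.1106]
orientation: [-180.0, -0.0, 0.1]
force: [0.1, -0.1, 0.1]
opening: 0.0222
gripper_force: 30.0
clock: 16.85
tool_pos: [0.4708, 0.1732, 0.1105]
orientation: [-180.0, -0.0, 0.1]
force: [-0.9, 0.1, -0.1]
opening: 0.0224
gripper_force: 30.0
clock: 17.35
tool_pos: [0.4844, 0.2671, 0.1099]
orientation: [179.9, 0.1, -0.0]
force: [-1.1, 0.6, 0.1]
opening: 0.022
gripper_force: 30.0
delta [-0.002 -0.023  0.519] rot [ 0.001  0.001 -0.   ]
```

```bash

python3 -m creep '[{"grip":1,"delta_pos":[0,-0.02,0.2],"rotation":[0,0,0]},{"grip":1,"delta_pos":[0,-0.02,0.4],"rotation":[0,0,0]},{"grip":1,"delta_pos":[0,-0.02,0.52],"rotation":[0,0,0]},{"grip":1,"delta_pos":[0,-0.02,0.52],"rotation":[0,0,0]},{"grip":1,"delta_pos":[0,-0.02,0.52],"rotation":[0,0,0]}]'
python3 -m creep '[{"grip":0.5,"delta_pos":[0,0,0],"rotation":[0,0,0]},{"grip":0.5,"delta_pos":[0,0,0],"rotation":[0,0,0]},{"grip":0.5,"delta_pos":[0,0,0],"rotation":[0,0,0]},{"grip":0.5,"delta_pos":[0,0,0],"rotation":[0,0,0]}]'
python3 -m creep '[{"grip":0.5,"delta_pos":[0,0,-0.3],"rotation":[0,0,0]},{"grip":0.5,"delta_pos":[0,0,-0.6],"rotation":[0,0,0]},{"grip":0.5,"delta_pos":[0,0,-0.6],"rotation":[0,0,0]}]'
python3 -m creep '[{"grip":0,"delta_pos":[0.05,0.3,-0.2],"rotation":[0,0,0]},{"grip":0,"delta_pos":[0.1,0.7,-0.5],"rotation":[0,0,0]},{"grip":0,"delta_pos":[0.2,1,-0.8],"rotation":[0,0,0]},{"grip":0,"delta_pos":[0.2,1,-0.8],"rotation":[0,0,0]}]'
python3 -m creep '[{"grip":0,"delta_pos":[0.2,0.4,-0.2],"rotation":[0,0,0]},{"grip":0,"delta_pos":[0.4,0.8,-0.4],"rotation":[0,0,0]},{"grip":0,"delta_pos":[0.6,1,-0.5],"rotation":[0,0,0]},{"grip":0,"delta_pos":[0.6,1,-0.5],"rotation":[0,0,0]}]'
python3 look.py
python3 -c "
from h import *
o=ctrl.get_obs();print(o['joint_pos'].round(1))"
```

```text
clock: 17.85
tool_pos: [0.485, 0.2692, 0.0591]
orientation: [180.0, 0.0, -0.0]
force: [1.1, -0.1, -0.2]
opening: 0.0221
gripper_force: 30.0
clock: 18.25
tool_pos: [0.485, 0.27, 0.0592]
orientation: [-180.0, -0.0, -0.0]
force: [0.4, 0.0, 0.7]
opening: 0.043
gripper_force: 0.0
clock: 18.55
tool_pos: [0.4868, 0.2716, 0.123]
orientation: [-179.7, -0.3, 0.1]
force: [0.5, 0.9, 0.1]
opening: 0.0437
gripper_force: 0.0
clock: 18.95
tool_pos: [0.5071, 0.1682, 0.203]
orientation: [-179.8, -0.3, -0.1]
force: [0.5, 1.1, -0.3]
opening: 0.0704
gripper_force: 0.0
clock: 19.35
tool_pos: [0.567, 0.0679, 0.2498]
orientation: [-180.0, -0.1, -0.2]
force: [0.4, 0.1, -0.4]
opening: 0.0872
gripper_force: 0.0
red S 216.0 [311.1 409.8] [0.4817 0.3133 0.007 ]
blue T 116.5 [423.5 231.5] [ 0.609  -0.1718  0.007 ]
blue T 82.0 [197.2 296.7] [0.4848 0.2725 0.007 ]
blue S 137.0 [317.8 379.9] [0.4875 0.2674 0.007 ]
[ 26.7  10.7 -13.   -0.  -66.4  63.2]
```

```bash
cat >> h.py <<'E'
def step2(gp,yaw,tilt,nopos=False): # grasp point target, tool-x yaw, tilt of tool z toward tool x
    Rt=Ro.from_euler("z",yaw,degrees=True)*Ro.from_euler("x",180,degrees=True)*Ro.from_euler("y",tilt,degrees=True)
    o=ctrl.get_obs(); R=Ro.from_euler("xyz",o["orientation"],degrees=True)
    p=np.array(gp)-.003*Rt.apply([0,0,1])
    print("delta",(R.inv().apply(p-o["tool_pos"])/.1).round(3),"rot",((R.inv()*Rt).as_rotvec()/(np.pi/2)).round(3),"j",o["joint_pos"].round(0),"tcp",o["tool_pos"].round(4))
E
python3 -c "
from h import *
step2([.6464,-.1564,.16],19,30)
T=snap('top'); S=snap('side')
for s in (T,S): print([(x[0],x[1].round(0)) for x in blob(s,(40,90,40),(80,255,255))])"
```

```text
delta [0.808 2.262 0.854] rot [ 0.055  0.331 -0.207] j [ 27.  11. -13.  -0. -66.  63.] tcp [0.5647 0.0695 0.2481]
[(1284.5, array([324.,  90.])), (75.5, array([ 15., 209.]))]
[]
```

```bash

python3 -m creep '[{"grip":0,"delta_pos":[0.13,0.37,0.1],"rotation":[0,0,0]},{"grip":0,"delta_pos":[0.27,0.754,0.25],"rotation":[0,0,0]},{"grip":0,"delta_pos":[0.27,0.754,0.25],"rotation":[0,0,0]}]' >/dev/null
python3 -m creep '[{"grip":0,"delta_pos":[0.13,0.37,0.1],"rotation":[0,0,0]},{"grip":0,"delta_pos":[0.27,0.754,0.25],"rotation":[0,0,0]},{"grip":0,"delta_pos":[0.27,0.754,0.25],"rotation":[0,0,0]}]' >/dev/null
python3 -m creep '[{"grip":0,"delta_pos":[0.13,0.37,0.1],"rotation":[0,0,0]},{"grip":0,"delta_pos":[0.27,0.754,0.25],"rotation":[0,0,0]},{"grip":0,"delta_pos":[0.27,0.754,0.25],"rotation":[0,0,0]}]'
python3 -m creep '[{"grip":0,"delta_pos":[0,0,0],"rotation":[0.014,0.08,-0.05]},{"grip":0,"delta_pos":[0,0,0],"rotation":[0.028,0.16,-0.1]},{"grip":0,"delta_pos":[0,0,0],"rotation":[0.042,0.25,-0.155]},{"grip":0,"delta_pos":[0,0,0],"rotation":[0.055,0.331,-0.207]},{"grip":0,"delta_pos":[0,0,0],"rotation":[0.055,0.331,-0.207]}]'
python3 -c "
from h import *
step2([.6464,-.1564,.10],19,30);step2([.6464,-.1564,.027],19,30)"
```

```text
clock: 20.45
tool_pos: [0.6453, -0.1582, 0.1708]
orientation: [180.0, 0.2, -0.1]
force: [-0.5, 0.6, -1.0]
opening: 0.0874
gripper_force: 0.0
clock: 20.95
tool_pos: [0.6442, -0.1548, 0.174]
orientation: [179.9, -30.3, 19.2]
force: [0.9, -1.9, -0.5]
opening: 0.0877
gripper_force: 0.0
delta [-0.36   0.022  0.616] rot [-0.001 -0.003  0.002] j [ -4.  13. -19. -22. -32. 129.] tcp [ 0.6442 -0.1548  0.174 ]
delta [-0.728  0.021  1.247] rot [-0.001 -0.003  0.002] j [ -4.  13. -19. -22. -32. 129.] tcp [ 0.6442 -0.1548  0.174 ]
```

```bash

python3 -m creep '[{"grip":0,"delta_pos":[-0.18,0.01,0.31],"rotation":[0,0,0]},{"grip":0,"delta_pos":[-0.36,0.02,0.62],"rotation":[0,0,0]},{"grip":0,"delta_pos":[-0.36,0.02,0.62],"rotation":[0,0,0]},{"grip":0,"delta_pos":[-0.36,0.02,0.62],"rotation":[0,0,0]}]'
python3 -m creep '[{"grip":0,"delta_pos":[-0.12,0,0.21],"rotation":[0,0,0]},{"grip":0,"delta_pos":[-0.24,0,0.42],"rotation":[0,0,0]},{"grip":0,"delta_pos":[-0.36,0,0.62],"rotation":[0,0,0]},{"grip":0,"delta_pos":[-0.36,0,0.62],"rotation":[0,0,0]},{"grip":0,"delta_pos":[-0.36,0,0.62],"rotation":[0,0,0]}]'
python3 -c "
from h import *
snap('top','t3');S=snap('side','s3')
step2([.6464,-.1564,.027],19,30)"
```

```text
clock: 21.35
tool_pos: [0.6464, -0.1575, 0.1023]
orientation: [180.0, -30.0, 19.1]
force: [0.2, -0.3, 0.3]
opening: 0.0876
gripper_force: 0.0
clock: 21.85
tool_pos: [0.6474, -0.1584, 0.0324]
orientation: [179.9, -30.1, 19.2]
force: [1.5, -0.4, 1.1]
opening: 0.0875
gripper_force: 0.0
delta [-0.034 -0.023  0.019] rot [ 0.001 -0.002  0.002] j [ -7.  25. -20. -36. -22. 147.] tcp [ 0.6476 -0.1584  0.033 ]
```

View pics/s3.png

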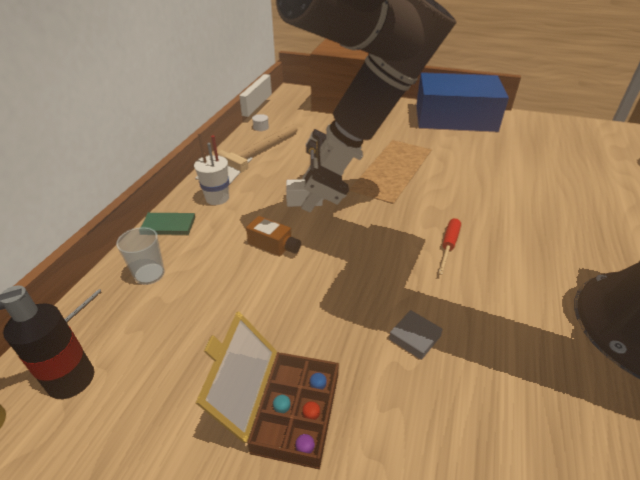

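The side view shows the gripper straddling the white bottle at about (305,190). The stones sit in three separate pockets: blue (318,380), red (311,410) and violet (305,442). Closing the grip and lifting.

```bash

python3 -m creep '[{"grip":1,"delta_pos":[0,0,0],"rotation":[0,0,0]},{"grip":1,"delta_pos":[0,0,0],"rotation":[0,0,0]},{"grip":1,"delta_pos":[0,0,0],"rotation":[0,0,0]},{"grip":1,"delta_pos":[0,0,0],"rotation":[0,0,0]},{"grip":1,"delta_pos":[0,0,0],"rotation":[0,0,0]}]'
python3 -m creep '[{"grip":1,"delta_pos":[0.12,0,-0.21],"rotation":[0,0,0]},{"grip":1,"delta_pos":[0.25,0,-0.43],"rotation":[0,0,0]},{"grip":1,"delta_pos":[0.37,0,-0.64],"rotation":[0,0,0]},{"grip":1,"delta_pos":[0.5,0,-0.86],"rotation":[0,0,0]},{"grip":1,"delta_pos":[0.5,0,-0.86],"rotation":[0,0,0]}]'
python3 -m creep '[{"grip":1,"delta_pos":[0.12,0,-0.21],"rotation":[0,0,0]},{"grip":1,"delta_pos":[0.25,0,-0.43],"rotation":[0,0,0]},{"grip":1,"delta_pos":[0.25,0,-0.43],"rotation":[0,0,0]},{"grip":1,"delta_pos":[0.25,0,-0.43],"rotation":[0,0,0]}]'
python3 -c "
from h import *
step2([.482,-.4215,.16],19,0);step2([.47,-.42,.16],-15,-60)"
```

```text
clock: 22.45
tool_pos: [0.6463, -0.1585, 0.0305]
orientation: [179.9, -30.1, 19.1]
force: [0.0, -0.5, 0.1]
opening: 0.0526
gripper_force: 0.0
clock: 22.95
tool_pos: [0.6479, -0.1586, 0.1338]
orientation: [179.7, -30.3, 19.2]
force: [0.0, -0.8, -1.5]
opening: 0.0434
gripper_force: 29.9
clock: 23.35
tool_pos: [0.646, -0.158, 0.1791]
orientation: [180.0, -30.0, 19.1]
force: [-0.1, 0.5, -2.5]
opening: 0.0436
gripper_force: 29.9
delta [-2.167  1.955 -1.067] rot [-0.    -0.334  0.001] j [ -4.  13. -18. -21. -33. 129.] tcp [ 0.646  -0.158   0.1791]
delta [-2.25   1.916 -1.098] rot [ 0.108 -0.968  0.405] j [ -4.  13. -18. -21. -33. 129.] tcp [ 0.646  -0.158   0.1791]
```

```bash

python3 -c "
from h import *
T=snap('top');S=snap('side')
a=S['color'][90:240,240:400,::-1]; b=T['color'][140:290,330:490,::-1]
cv2.imwrite('pics/c4.png',np.hstack([cv2.resize(x,(400,375),interpolation=3) for x in (a,b)]))"
```

```text
(no output)
```

View pics/c4.png

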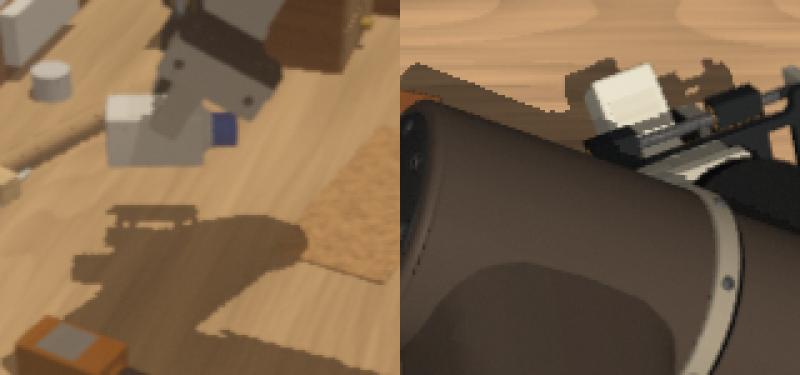

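```bash

python3 -c "
from h import *
S=snap('side')
b=blob(S,(105,90,50),(125,255,255),(310,120,345,165))[0]; print(b[:2])
o,d=ray(S,b[1]); print((o+d*((-.170-o[1])/d[1])).round(4), ctrl.get_obs()['force'])"
```

```text
Traceback (most recent call last):
IndexError: list index out of range
```

```bash

python3 -c "
from h import *
S=snap('side')
print(S['hsv'][142,330],S['hsv'][140,328])
b=blob(S,(112,60,40),(135,255,255),(315,125,345,160))[0]; print(b[:2])
for u in (b[1],(329.6,142)):
  o,d=ray(S,u); print((o+d*((-.170-o[1])/d[1])).round(4), ctrl.get_obs()['tool_pos'])"
```

```text
[120  67  91] [120  73  91]
(66.0, array([329.50757576, 141.07070707]))
[ 0.6087 -0.17    0.1454] [ 0.64581886 -0.15816399  0.17795921]
[ 0.6084 -0.17    0.1433] [ 0.64581886 -0.15816399  0.17795921]
```

The cap sits 31 mm below the grasp point, so the fingers closed late and only hold the bottle's upper edge. I'll set it down and grip it again lower.

```bash

python3 -m creep '[{"grip":1,"delta_pos":[-0.1,0,0.17],"rotation":[0,0,0]},{"grip":1,"delta_pos":[-0.2,0,0.34],"rotation":[0,0,0]},{"grip":1,"delta_pos":[-0.3,0,0.52],"rotation":[0,0,0]},{"grip":1,"delta_pos":[-0.3,0,0.52],"rotation":[0,0,0]}]' >/dev/null
python3 -m creep '[{"grip":1,"delta_pos":[-0.1,0,0.17],"rotation":[0,0,0]},{"grip":1,"delta_pos":[-0.2,0,0.34],"rotation":[0,0,0]},{"grip":1,"delta_pos":[-0.295,0,0.51],"rotation":[0,0,0]},{"grip":1,"delta_pos":[-0.295,0,0.51],"rotation":[0,0,0]},{"grip":1,"delta_pos":[-0.295,0,0.51],"rotation":[0,0,0]}]'
python3 -m creep '[{"grip":0.3,"delta_pos":[0,0,0],"rotation":[0,0,0]},{"grip":0.3,"delta_pos":[0,0,0],"rotation":[0,0,0]},{"grip":0.3,"delta_pos":[0,0,0],"rotation":[0,0,0]},{"grip":0.3,"delta_pos":[0,0,0],"rotation":[0,0,0]},{"grip":0.3,"delta_pos":[0,0,0],"rotation":[0,0,0]}]'
python3 -c "
from h import *
step2([.6464,-.1564,.027],19,30)"
```

```text
clock: 24.45
tool_pos: [0.647, -0.1586, 0.0612]
orientation: [179.9, -30.0, 19.1]
force: [0.6, -1.1, -1.4]
opening: 0.0436
gripper_force: 29.9
clock: 24.95
tool_pos: [0.6469, -0.1583, 0.0612]
orientation: [179.9, -30.1, 19.1]
force: [0.1, -0.0, 0.1]
opening: 0.0616
gripper_force: 0.0
delta [-0.17  -0.02   0.267] rot [ 0.    -0.001  0.001] j [ -6.  22. -20. -32. -24. 143.] tcp [ 0.6469 -0.1583  0.0612]
```

```bash

python3 -m creep '[{"grip":0.3,"delta_pos":[-0.08,-0.01,0.13],"rotation":[0,0,0]},{"grip":0.3,"delta_pos":[-0.17,-0.015,0.27],"rotation":[0,0,0]},{"grip":0.3,"delta_pos":[-0.17,-0.015,0.27],"rotation":[0,0,0]},{"grip":1,"delta_pos":[-0.17,-0.015,0.27],"rotation":[0,0,0]},{"grip":1,"delta_pos":[-0.17,-0.015,0.27],"rotation":[0,0,0]}]'
python3 -m creep '[{"grip":1,"delta_pos":[0,0,0],"rotation":[0,0,0]},{"grip":1,"delta_pos":[0,0,0],"rotation":[0,0,0]},{"grip":1,"delta_pos":[0,0,0],"rotation":[0,0,0]},{"grip":1,"delta_pos":[0,0,0],"rotation":[0,0,0]},{"grip":1,"delta_pos":[0,0,0],"rotation":[0,0,0]}]'
python3 -m creep '[{"grip":1,"delta_pos":[0.12,0,-0.21],"rotation":[0,0,0]},{"grip":1,"delta_pos":[0.25,0,-0.43],"rotation":[0,0,0]},{"grip":1,"delta_pos":[0.37,0,-0.64],"rotation":[0,0,0]},{"grip":1,"delta_pos":[0.5,0,-0.86],"rotation":[0,0,0]},{"grip":1,"delta_pos":[0.5,0,-0.86],"rotation":[0,0,0]}]'
python3 -m creep '[{"grip":1,"delta_pos":[0.12,0,-0.21],"rotation":[0,0,0]},{"grip":1,"delta_pos":[0.25,0,-0.43],"rotation":[0,0,0]},{"grip":1,"delta_pos":[0.25,0,-0.43],"rotation":[0,0,0]},{"grip":1,"delta_pos":[0.25,0,-0.43],"rotation":[0,0,0]}]'
python3 -c "
from h import *
S=snap('side')
b=blob(S,(112,60,40),(135,255,255),(315,125,345,170))[0]; print(b[:2])
o,d=ray(S,b[1]); print((o+d*((-.170-o[1])/d[1])).round(4), ctrl.get_obs()['tool_pos'])
step2([.48,-.415,.16],19,0);step2([.48,-.415,.16],-15,-60)"
```

```text
clock: 25.45
tool_pos: [0.6456, -0.1575, 0.0297]
orientation: [179.9, -30.1, 19.1]
force: [0.1, 0.4, 0.7]
opening: 0.0504
gripper_force: 0.0
clock: 25.95
tool_pos: [0.6456, -0.1575, 0.0298]
orientation: [179.9, -30.1, 19.1]
force: [-1.8, 0.6, 5.9]
opening: 0.0438
gripper_force: 30.0
clock: 26.45
tool_pos: [0.6466, -0.1572, 0.1321]
orientation: [179.8, -30.3, 19.2]
force: [0.9, -0.1, -1.9]
opening: 0.0441
gripper_force: 30.0
clock: 26.85
tool_pos: [0.6447, -0.1567, 0.1775]
orientation: [180.0, -30.0, 19.1]
force: [-0.1, -0.0, -2.2]
opening: 0.0439
gripper_force: 30.0
(2.5, array([326.46666667, 134.66666667]))
[ 0.6152 -0.17    0.1585] [ 0.64436762 -0.15671215  0.17661631]
delta [-2.143  1.905 -1.08 ] rot [-0.001 -0.333  0.   ] j [ -4.  13. -19. -22. -33. 129.] tcp [ 0.6444 -0.1567  0.1766]
delta [-2.132  1.92  -1.057] rot [ 0.108 -0.967  0.405] j [ -4.  13. -19. -22. -33. 129.] tcp [ 0.6444 -0.1567  0.1766]
```

```bash

python3 -m creep '[{"grip":1,"delta_pos":[0,0,0],"rotation":[0,-0.06,0]},{"grip":1,"delta_pos":[0,0,0],"rotation":[0,-0.14,0]},{"grip":1,"delta_pos":[0,0,0],"rotation":[0,-0.22,0]},{"grip":1,"delta_pos":[0,0,0],"rotation":[0,-0.3,0]},{"grip":1,"delta_pos":[0,0,0],"rotation":[0,-0.333,0]}]'
python3 -c "
from h import *
step2([.48,-.415,.16],19,0)"
```

```text
clock: 27.4
tool_pos: [0.6457, -0.1564, 0.1758]
orientation: [180.0, 0.3, 19.1]
force: [0.3, 0.9, -3.3]
opening: 0.0438
gripper_force: 30.0
delta [-2.411  1.901  0.142] rot [0.    0.004 0.001] j [  3.  23.  -6.   0. -62. 106.] tcp [ 0.6457 -0.1564  0.1758]
```

```bash

python3 -m creep '[{"grip":1,"delta_pos":[-0.2,0.15,0],"rotation":[0,0,0]},{"grip":1,"delta_pos":[-0.45,0.35,0],"rotation":[0,0,0]},{"grip":1,"delta_pos":[-0.7,0.55,0],"rotation":[0,0,0]},{"grip":1,"delta_pos":[-0.8,0.63,0],"rotation":[0,0,0]}]' >/dev/null
python3 -m creep '[{"grip":1,"delta_pos":[-0.2,0.15,0],"rotation":[0,0,0]},{"grip":1,"delta_pos":[-0.45,0.35,0],"rotation":[0,0,0]},{"grip":1,"delta_pos":[-0.7,0.55,0],"rotation":[0,0,0]},{"grip":1,"delta_pos":[-0.8,0.63,0],"rotation":[0,0,0]}]' >/dev/null
python3 -m creep '[{"grip":1,"delta_pos":[-0.2,0.15,0],"rotation":[0,0,0]},{"grip":1,"delta_pos":[-0.45,0.35,0],"rotation":[0,0,0]},{"grip":1,"delta_pos":[-0.7,0.55,0],"rotation":[0,0,0]},{"grip":1,"delta_pos":[-0.8,0.63,0],"rotation":[0,0,0]}]' 
python3 -m creep '[{"grip":1,"delta_pos":[0,0,0],"rotation":[0,0,0.08]},{"grip":1,"delta_pos":[0,0,0],"rotation":[0,0,0.16]},{"grip":1,"delta_pos":[0,0,0],"rotation":[0,0,0.24]},{"grip":1,"delta_pos":[0,0,0],"rotation":[0,0,0.32]},{"grip":1,"delta_pos":[0,0,0],"rotation":[0,0,0.378]}]' 
python3 -m creep '[{"grip":1,"delta_pos":[0,0,0],"rotation":[0,-0.08,0]},{"grip":1,"delta_pos":[0,0,0],"rotation":[0,-0.16,0]},{"grip":1,"delta_pos":[0,0,0],"rotation":[0,-0.24,0]},{"grip":1,"delta_pos":[0,0,0],"rotation":[0,-0.32,0]},{"grip":1,"delta_pos":[0,0,0],"rotation":[0,-0.33,0]}]' 
python3 -c "
from h import *
step2([.48,-.415,.10],-15,-60)"
```

```text
clock: 28.6
tool_pos: [0.4788, -0.4153, 0.1766]
orientation: [-180.0, -0.0, 19.0]
force: [-0.2, 0.1, -2.7]
opening: 0.0441
gripper_force: 30.0
clock: 29.1
tool_pos: [0.4804, -0.4134, 0.1769]
orientation: [-179.9, -0.0, -15.2]
force: [0.3, 1.2, -2.2]
opening: 0.0437
gripper_force: 30.0
clock: 29.6
tool_pos: [0.4812, -0.413, 0.1729]
orientation: [-179.9, 30.2, -14.9]
force: [-0.4, -0.0, -3.5]
opening: 0.0439
gripper_force: 30.0
delta [0.375 0.024 0.607] rot [-0.    -0.332  0.001] j [-21.  37.  10.   3. -93.  96.] tcp [ 0.4812 -0.413   0.1729]
```

```bash

python3 -m creep '[{"grip":1,"delta_pos":[0,0,0],"rotation":[0,-0.08,0]},{"grip":1,"delta_pos":[0,0,0],"rotation":[0,-0.16,0]},{"grip":1,"delta_pos":[0,0,0],"rotation":[0,-0.24,0]},{"grip":1,"delta_pos":[0,0,0],"rotation":[0,-0.333,0]},{"grip":1,"delta_pos":[0,0,0],"rotation":[0,-0.333,0]}]' 
python3 -c "
from h import *
step2([.48,-.415,.07],-15,-60)
T=snap('top');S=snap('side')
a=S['color'][60:240,310:490,::-1]; b=T['color'][200:380,430:610,::-1]
cv2.imwrite('pics/c5.png',np.hstack([cv2.resize(x,(400,400),interpolation=3) for x in (a,b)]))"
```

```text
clock: 30.1
tool_pos: [0.4795, -0.4122, 0.1677]
orientation: [-179.5, 60.6, -14.6]
force: [-0.5, 0.1, -5.6]
opening: 0.0437
gripper_force: 30.0
delta [0.857 0.029 0.438] rot [-0.001  0.007  0.002] j [ -20.   54.   25.    5. -121.   96.] tcp [ 0.4795 -0.4122  0.1677]
```

View pics/c5.png

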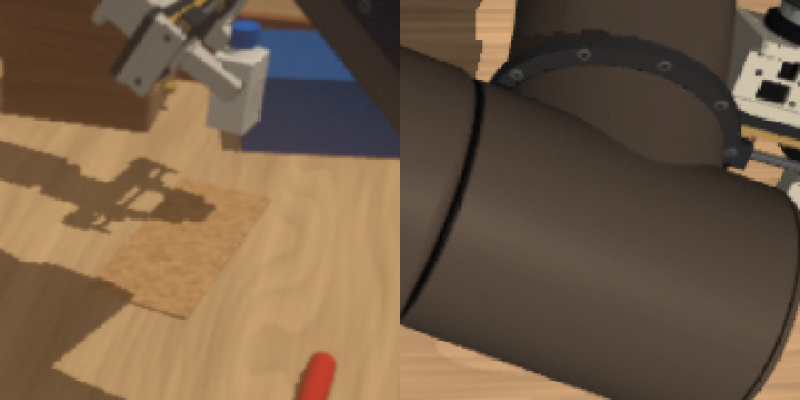

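```bash

python3 -c "
from h import *
S=snap('side'); o,d=ray(S,(240/2.222+310,135/2.222+60)); print((o+d*((-.384-o[1])/d[1])).round(4))"
python3 -m creep '[{"grip":1,"delta_pos":[0.2,0,0.1],"rotation":[0,0,0]},{"grip":1,"delta_pos":[0.4,0.01,0.2],"rotation":[0,0,0]},{"grip":1,"delta_pos":[0.6,0.02,0.3],"rotation":[0,0,0]},{"grip":1,"delta_pos":[0.75,0.03,0.38],"rotation":[0,0,0]},{"grip":1,"delta_pos":[0.85,0.03,0.44],"rotation":[0,0.005,0]}]' 
python3 -m creep '[{"grip":1,"delta_pos":[0.04,0,0.02],"rotation":[0,0,0]},{"grip":1,"delta_pos":[0.08,0,0.04],"rotation":[0,0,0]},{"grip":1,"delta_pos":[0.08,0,0.04],"rotation":[0,0,0]},{"grip":1,"delta_pos":[0.08,0,0.04],"rotation":[0,0,0]}]' 
python3 -c "
from h import *
step2([.48,-.415,.054],-15,-60)
S=snap('side','s6'); cv2.imwrite('pics/c6.png',cv2.resize(S['color'][90:240,310:490,::-1],(720,600),interpolation=3))"
```

```text
[ 0.4593 -0.384   0.1131]
clock: 30.75
tool_pos: [0.4836, -0.4181, 0.0798]
orientation: [-179.9, 59.2, -14.9]
force: [-0.0, -0.3, -3.4]
opening: 0.0441
gripper_force: 30.0
clock: 31.15
tool_pos: [0.4853, -0.4186, 0.0739]
orientation: [180.0, 59.1, -15.0]
force: [0.4, 0.1, -1.9]
opening: 0.0441
gripper_force: 30.0
delta [ 0.14  -0.021  0.124] rot [ 0.   -0.01  0.  ] j [ -21.   59.   24.    5. -114.   95.] tcp [ 0.4853 -0.4186  0.0739]
```

View pics/c6.png

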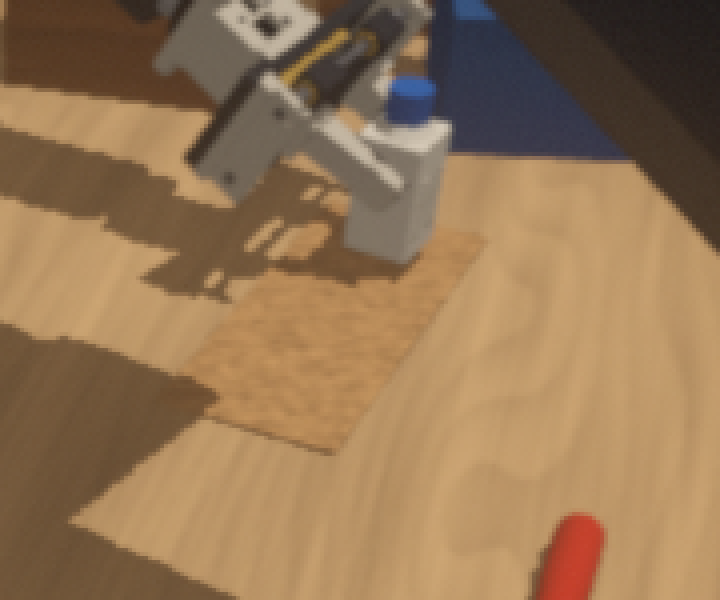

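The white bottle hangs upright over the far part of the mat at about (400,190) in the crop, its base some 15 mm up. Lowering gently.

```bash

python3 -m creep '[{"grip":1,"delta_pos":[0.05,0,0.03],"rotation":[0,-0.005,0]},{"grip":1,"delta_pos":[0.11,0,0.063],"rotation":[0,-0.01,0]},{"grip":1,"delta_pos":[0.11,0,0.063],"rotation":[0,-0.01,0]},{"grip":1,"delta_pos":[0.11,0,0.063],"rotation":[0,-0.01,0]}]' 
python3 -m creep '[{"grip":1,"delta_pos":[0.017,0,0.01],"rotation":[0,0,0]},{"grip":1,"delta_pos":[0.017,0,0.01],"rotation":[0,0,0]},{"grip":1,"delta_pos":[0.017,0,0.01],"rotation":[0,0,0]}]' 
python3 -m creep '[{"grip":1,"delta_pos":[0.017,0,0.01],"rotation":[0,0,0]},{"grip":1,"delta_pos":[0.017,0,0.01],"rotation":[0,0,0]},{"grip":1,"delta_pos":[0.017,0,0.01],"rotation":[0,0,0]}]'
```

```text
clock: 31.6
tool_pos: [0.485, -0.4187, 0.0611]
orientation: [179.9, 60.1, -15.0]
force: [-0.7, -0.2, 2.6]
opening: 0.0443
gripper_force: 30.0
clock: 31.9
tool_pos: [0.485, -0.4187, 0.0611]
orientation: [179.9, 60.1, -15.0]
force: [0.1, 1.4, 10.0]
opening: 0.0434
gripper_force: 30.0
clock: 32.2
tool_pos: [0.485, -0.4187, 0.061]
orientation: [179.8, 60.2, -15.0]
force: [1.0, 2.7, 16.7]
opening: 0.044
gripper_force: 30.0
```

Contact at 0.061. I'll ease off the load, release, and back straight out along the tool.

```bash

python3 -m creep '[{"grip":1,"delta_pos":[-0.028,0,-0.016],"rotation":[0,0,0]},{"grip":1,"delta_pos":[-0.028,0,-0.016],"rotation":[0,0,0]}]'
python3 -m creep '[{"grip":0,"delta_pos":[0,0,0],"rotation":[0,0,0]},{"grip":0,"delta_pos":[0,0,0],"rotation":[0,0,0]},{"grip":0,"delta_pos":[0,0,0],"rotation":[0,0,0]},{"grip":0,"delta_pos":[0,0,0],"rotation":[0,0,0]},{"grip":0,"delta_pos":[0,0,0],"rotation":[0,0,0]}]'
python3 -m creep '[{"grip":0,"delta_pos":[0,0,-0.2],"rotation":[0,0,0]},{"grip":0,"delta_pos":[0,0,-0.45],"rotation":[0,0,0]},{"grip":0,"delta_pos":[0,0,-0.7],"rotation":[0,0,0]},{"grip":0,"delta_pos":[0,0,-0.7],"rotation":[0,0,0]}]'
python3 -c "
from h import *
o=ctrl.get_obs();print(o['joint_pos'].round(0),o['tool_pos'].round(3),o['orientation'].round(1))
S=snap('side','s7'); cv2.imwrite('pics/c7.png',cv2.resize(S['color'][90:240,310:490,::-1],(720,600),interpolation=3))"
```

```text
clock: 32.4
tool_pos: [0.4852, -0.4185, 0.0611]
orientation: [180.0, 60.0, -15.0]
force: [2.2, 0.6, 7.2]
opening: 0.0442
gripper_force: 30.0
clock: 32.9
tool_pos: [0.4851, -0.4185, 0.0596]
orientation: [-180.0, 60.0, -15.0]
force: [0.7, 0.3, 0.2]
opening: 0.0784
gripper_force: 0.0
clock: 33.3
tool_pos: [0.5457, -0.4347, 0.0958]
orientation: [179.9, 59.8, -15.0]
force: [-0.6, 1.2, 0.3]
opening: 0.0878
gripper_force: 0.0
[ -20.   64.   39.    6. -124.   96.] [ 0.546 -0.435  0.096] [179.9  59.8 -15. ]
```

View pics/c7.png

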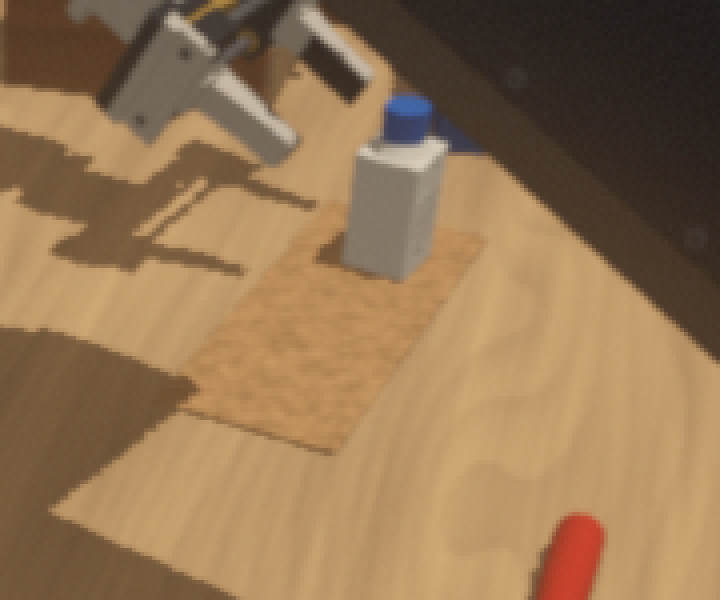

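White is standing at the far end of the mat, clear of the gripper. Next I'll raise, level the tool and go to amber.

```bash

python3 -m creep '[{"grip":0,"delta_pos":[-0.3,0,-0.3],"rotation":[0,0,0]},{"grip":0,"delta_pos":[-0.6,0,-0.45],"rotation":[0,0,0]},{"grip":0,"delta_pos":[-0.9,0,-0.6],"rotation":[0,0,0]},{"grip":0,"delta_pos":[-1,0,-0.6],"rotation":[0,0,0]}]'
python3 -m creep '[{"grip":0,"delta_pos":[0,0,0],"rotation":[0,0.09,0]},{"grip":0,"delta_pos":[0,0,0],"rotation":[0,0.18,0]},{"grip":0,"delta_pos":[0,0,0],"rotation":[0,0.27,0]},{"grip":0,"delta_pos":[0,0,0],"rotation":[0,0.35,0]},{"grip":0,"delta_pos":[0,0,0],"rotation":[0,0.4,0]}]'
python3 -m creep '[{"grip":0,"delta_pos":[0,0,0],"rotation":[0,0.09,0]},{"grip":0,"delta_pos":[0,0,0],"rotation":[0,0.18,0]},{"grip":0,"delta_pos":[0,0,0],"rotation":[0,0.267,0.03]},{"grip":0,"delta_pos":[0,0,0],"rotation":[0,0.267,0]}]'
python3 -c "
from h import *
step2([.661,.0105,.17],-12,0)
T=snap('top')
for c,(lo,hi) in dict(cap=((0,0,0),(179,120,40)),lab=((10,20,110),(30,80,220))).items(): print([(x[0],x[1].round(1),onz(T,x[1],.022 if c=='cap' else .044).round(4)) for x in blob(T,lo,hi,(310,170,350,240))][:1])"
```

```text
clock: 33.75
tool_pos: [0.5457, -0.4351, 0.2152]
orientation: [179.8, 59.7, -15.1]
force: [-0.1, -0.9, 0.1]
opening: 0.0879
gripper_force: 0.0
clock: 34.25
tool_pos: [0.5448, -0.4347, 0.2134]
orientation: [180.0, 23.6, -15.0]
force: [-0.2, 0.3, 0.2]
opening: 0.0875
gripper_force: 0.0
clock: 34.65
tool_pos: [0.5414, -0.4331, 0.2123]
orientation: [-179.9, -0.3, -15.1]
force: [-0.2, 0.5, 0.6]
opening: 0.0879
gripper_force: 0.0
delta [-0.005 -4.594  0.397] rot [-0.001 -0.003 -0.035] j [-23.  23.   0.  -0. -67.  98.] tcp [ 0.5414 -0.4331  0.2123]
[(119.0, array([326.2, 225.4]), array([0.6206, 0.0193, 0.022 ]))]
[(294.0, array([331.4, 194.2]), array([0.6777, 0.0087, 0.044 ]))]
```

```bash

python3 -m creep '[{"grip":0,"delta_pos":[0,-0.3,0],"rotation":[0,0,-0.033]},{"grip":0,"delta_pos":[0,-0.7,0],"rotation":[0,0,-0.033]},{"grip":0,"delta_pos":[0,-0.92,0],"rotation":[0,0,-0.033]}]' >/dev/null
python3 -m creep '[{"grip":0,"delta_pos":[0.05,-0.45,0],"rotation":[0,0,0]},{"grip":0,"delta_pos":[0.05,-0.92,0],"rotation":[0,0,0]}]' >/dev/null
python3 -m creep '[{"grip":0,"delta_pos":[0.05,-0.45,0],"rotation":[0,0,0]},{"grip":0,"delta_pos":[0.05,-0.92,0],"rotation":[0,0,0]}]' >/dev/null
python3 -m creep '[{"grip":0,"delta_pos":[0.05,-0.45,0],"rotation":[0,0,0]},{"grip":0,"delta_pos":[0.05,-0.92,0],"rotation":[0,0,0]}]' >/dev/null
python3 -m creep '[{"grip":0,"delta_pos":[0.05,-0.45,0.2],"rotation":[0,0,0]},{"grip":0,"delta_pos":[0.05,-0.9,0.4],"rotation":[0,0,0]},{"grip":0,"delta_pos":[0.05,-0.9,0.4],"rotation":[0,0,0]}]'
python3 -m creep '[{"grip":0,"delta_pos":[0,0,0],"rotation":[0,0.08,0]},{"grip":0,"delta_pos":[0,0,0],"rotation":[0,0.16,0]},{"grip":0,"delta_pos":[0,0,0],"rotation":[0,0.25,0]},{"grip":0,"delta_pos":[0,0,0],"rotation":[0,0.333,0]},{"grip":0,"delta_pos":[0,0,0],"rotation":[0,0.333,0]}]'
python3 -c "
from h import *
step2([.661,.0105,.025],-11.5,30)"
```

```text
clock: 35.9
tool_pos: [0.6639, 0.0126, 0.1671]
orientation: [179.9, 0.3, -11.8]
force: [-0.5, 0.1, -0.5]
opening: 0.0879
gripper_force: 0.0
clock: 36.4
tool_pos: [0.695, -0.0313, 0.1969]
orientation: [177.0, -28.4, -13.0]
force: [2.7, -2.4, 2.1]
opening: 0.0876
gripper_force: 0.0
delta [-1.192 -0.396  1.262] rot [ 0.041  0.019 -0.014] j [ 16.  12. -41.  51. -21.  15.] tcp [ 0.695  -0.0313  0.1969]
```

```bash

python3 -m creep '[{"grip":0,"delta_pos":[0,0,0],"rotation":[0,0,0]},{"grip":0,"delta_pos":[0,0,0],"rotation":[0,0,0]},{"grip":0,"delta_pos":[0,0,0],"rotation":[0,0,0]}]'
python3 -c "
from h import *
step2([.661,.0105,.025],-11.5,30);step2([.661,.0105,.025],-11.5,15)"
```

```text
clock: 36.7
tool_pos: [0.6963, -0.0324, 0.1973]
orientation: [177.1, -28.3, -13.2]
force: [-0.4, 0.1, -0.1]
opening: 0.0878
gripper_force: 0.0
delta [-1.206 -0.4    1.26 ] rot [ 0.041  0.02  -0.016] j [ 16.  12. -41.  50. -21.  16.] tcp [ 0.6963 -0.0324  0.1973]
delta [-1.198 -0.401  1.26 ] rot [ 0.039 -0.147 -0.021] j [ 16.  12. -41.  50. -21.  16.] tcp [ 0.6963 -0.0324  0.1973]
```

```bash

python3 -m creep '[{"grip":0,"delta_pos":[0,0,0],"rotation":[0.02,-0.07,-0.01]},{"grip":0,"delta_pos":[0,0,0],"rotation":[0.039,-0.147,-0.021]},{"grip":0,"delta_pos":[0,0,0],"rotation":[0.039,-0.147,-0.021]},{"grip":0,"delta_pos":[0,0,0],"rotation":[0.039,-0.147,-0.021]}]'
python3 -c "
from h import *
step2([.661,.0105,.09],-11.5,15)"
```

```text
clock: 37.1
tool_pos: [0.6978, -0.0277, 0.1973]
orientation: [-179.6, -14.8, -11.4]
force: [0.1, -1.1, 0.5]
opening: 0.0877
gripper_force: 0.0
delta [-0.696 -0.295  0.898] rot [-0.005  0.002  0.001] j [ 17.  17. -17.  10. -43.  55.] tcp [ 0.6978 -0.0277  0.1973]
```

```bash

python3 -m creep '[{"grip":0,"delta_pos":[-0.35,-0.15,0.2],"rotation":[0,0,0]},{"grip":0,"delta_pos":[-0.7,-0.295,0.5],"rotation":[-0.005,0.002,0]},{"grip":0,"delta_pos":[-0.7,-0.295,0.9],"rotation":[-0.005,0.002,0]},{"grip":0,"delta_pos":[-0.7,-0.295,0.9],"rotation":[-0.005,0.002,0]},{"grip":0,"delta_pos":[-0.7,-0.295,0.9],"rotation":[-0.005,0.002,0]}]'
python3 -c "
from h import *
step2([.661,.0105,.025],-11.5,15)"
```

```text
clock: 37.6
tool_pos: [0.659, 0.0063, 0.0921]
orientation: [179.5, -15.1, -11.4]
force: [-0.2, -0.2, 0.0]
opening: 0.0877
gripper_force: 0.0
delta [-0.165 -0.051  0.62 ] rot [ 0.005 -0.002  0.001] j [ 21.  20. -32.  20. -26.  41.] tcp [0.659  0.0063 0.0921]
```

```bash

python3 -m creep '[{"grip":0,"delta_pos":[-0.06,-0.05,0.2],"rotation":[0.005,-0.002,0]},{"grip":0,"delta_pos":[-0.12,-0.05,0.4],"rotation":[0.005,-0.002,0]},{"grip":0,"delta_pos":[-0.165,-0.05,0.62],"rotation":[0.005,-0.002,0]},{"grip":0,"delta_pos":[-0.165,-0.05,0.62],"rotation":[0.005,-0.002,0]},{"grip":0,"delta_pos":[-0.165,-0.05,0.62],"rotation":[0.005,-0.002,0]}]'
python3 -c "
from h import *
step2([.661,.0105,.025],-11.5,15)"
```

```text
clock: 38.1
tool_pos: [0.6614, 0.0096, 0.0301]
orientation: [180.0, -15.2, -11.5]
force: [-0.3, 0.2, 0.4]
opening: 0.0878
gripper_force: 0.0
delta [-0.019 -0.008  0.018] rot [-0.    -0.002  0.001] j [ 20.  25. -39.  30. -16.  30.] tcp [0.6614 0.0096 0.0301]
```

```bash

python3 -m creep '[{"grip":1,"delta_pos":[-0.01,0,0.02],"rotation":[0,0,0]},{"grip":1,"delta_pos":[-0.01,0,0.02],"rotation":[0,0,0]},{"grip":1,"delta_pos":[-0.01,0,0.02],"rotation":[0,0,0]},{"grip":1,"delta_pos":[-0.01,0,0.02],"rotation":[0,0,0]},{"grip":1,"delta_pos":[-0.01,0,0.02],"rotation":[0,0,0]}]'
python3 -m creep '[{"grip":1,"delta_pos":[0,0,0],"rotation":[0,0,0]},{"grip":1,"delta_pos":[0,0,0],"rotation":[0,0,0]},{"grip":1,"delta_pos":[0,0,0],"rotation":[0,0,0]},{"grip":1,"delta_pos":[0,0,0],"rotation":[0,0,0]},{"grip":1,"delta_pos":[0,0,0],"rotation":[0,0,0]}]'
python3 -m creep '[{"grip":1,"delta_pos":[0.05,0,-0.2],"rotation":[0,0,0]},{"grip":1,"delta_pos":[0.1,0,-0.4],"rotation":[0,0,0]},{"grip":1,"delta_pos":[0.16,0,-0.6],"rotation":[0,0,0]},{"grip":1,"delta_pos":[0.21,0,-0.8],"rotation":[0,0,0]},{"grip":1,"delta_pos":[0.26,0,-0.97],"rotation":[0,0,0]}]'
python3 -m creep '[{"grip":1,"delta_pos":[0.05,0,-0.2],"rotation":[0,0,0]},{"grip":1,"delta_pos":[0.1,0,-0.4],"rotation":[0,0,0]},{"grip":1,"delta_pos":[0.13,0,-0.5],"rotation":[0,0,0]},{"grip":1,"delta_pos":[0.13,0,-0.5],"rotation":[0,0,0]}]'
python3 -c "
from h import *
step2([.512,-.265,.18],-11.5,15)
step2([.512,-.265,.18],-11.5,0)"
```

```text
clock: 38.6
tool_pos: [0.6599, 0.0101, 0.0265]
orientation: [180.0, -15.1, -11.4]
force: [0.1, -0.5, -0.7]
opening: 0.0532
gripper_force: 0.0
clock: 39.1
tool_pos: [0.6598, 0.0101, 0.0262]
orientation: [180.0, -15.1, -11.4]
force: [-0.7, 1.6, 2.0]
opening: 0.0437
gripper_force: 30.0
clock: 39.6
tool_pos: [0.6592, 0.0101, 0.1271]
orientation: [180.0, -15.0, -11.4]
force: [0.1, -0.2, -1.7]
opening: 0.0438
gripper_force: 30.0
clock: 40.0
tool_pos: [0.6598, 0.0105, 0.1795]
orientation: [-180.0, -15.2, -11.4]
force: [0.1, 0.3, -2.1]
opening: 0.0439
gripper_force: 30.0
delta [-0.87   2.993 -0.274] rot [-0.001 -0.002  0.001] j [ 22.  14. -25.  13. -39.  47.] tcp [0.6598 0.0105 0.1795]
delta [-0.862  2.993 -0.273] rot [-0.001 -0.169  0.001] j [ 22.  14. -25.  13. -39.  47.] tcp [0.6598 0.0105 0.1795]
```

```bash

python3 -m creep '[{"grip":1,"delta_pos":[0,0,0],"rotation":[0,-0.06,0]},{"grip":1,"delta_pos":[0,0,0],"rotation":[0,-0.12,0]},{"grip":1,"delta_pos":[0,0,0],"rotation":[0,-0.168,0]},{"grip":1,"delta_pos":[0,0,0],"rotation":[0,-0.168,0]}]' >/dev/null
python3 -m creep '[{"grip":1,"delta_pos":[-0.05,0.2,0],"rotation":[0,0,0]},{"grip":1,"delta_pos":[-0.15,0.5,0],"rotation":[0,0,0]},{"grip":1,"delta_pos":[-0.25,0.8,0],"rotation":[0,0,0]},{"grip":1,"delta_pos":[-0.3,1,0],"rotation":[0,0,0]}]'
python3 -m creep '[{"grip":1,"delta_pos":[-0.1,0.3,0],"rotation":[0,0,0]},{"grip":1,"delta_pos":[-0.2,0.6,0],"rotation":[0,0,0]},{"grip":1,"delta_pos":[-0.25,0.8,0],"rotation":[0,0,0]},{"grip":1,"delta_pos":[-0.3,1,0],"rotation":[0,0,0]}]'
python3 -m creep '[{"grip":1,"delta_pos":[-0.1,0.3,0],"rotation":[0,0,0]},{"grip":1,"delta_pos":[-0.2,0.6,0],"rotation":[0,0,0]},{"grip":1,"delta_pos":[-0.25,0.85,0],"rotation":[0,0,0]},{"grip":1,"delta_pos":[-0.3,1,0],"rotation":[0,0,0]}]'
python3 -m creep '[{"grip":1,"delta_pos":[0,0,0],"rotation":[0,-0.08,0]},{"grip":1,"delta_pos":[0,0,0],"rotation":[0,-0.16,0]},{"grip":1,"delta_pos":[0,0,0],"rotation":[0,-0.24,0]},{"grip":1,"delta_pos":[0,0,0],"rotation":[0,-0.32,0]},{"grip":1,"delta_pos":[0,0,0],"rotation":[0,-0.4,0]}]'
python3 -m creep '[{"grip":1,"delta_pos":[0,0,0],"rotation":[0,-0.08,0]},{"grip":1,"delta_pos":[0,0,0],"rotation":[0,-0.16,0]},{"grip":1,"delta_pos":[0,0,0],"rotation":[0,-0.24,0]},{"grip":1,"delta_pos":[0,0,0],"rotation":[0,-0.32,0]},{"grip":1,"delta_pos":[0,0,0],"rotation":[0,-0.4,0]}]'
python3 -c "
from h import *
step2([.512,-.265,.12],-11.5,-75)
S=snap('side','s8'); cv2.imwrite('pics/c8.png',cv2.resize(S['color'][60:240,300:480,::-1],(600,600),interpolation=3))"
```

```text
clock: 40.8
tool_pos: [0.6074, -0.0837, 0.1774]
orientation: [179.9, 0.1, -11.5]
force: [1.0, -0.3, -1.9]
opening: 0.0437
gripper_force: 30.0
clock: 41.2
tool_pos: [0.5593, -0.1753, 0.178]
orientation: [179.9, 0.0, -11.5]
force: [-0.1, -0.6, -1.6]
opening: 0.0436
gripper_force: 30.0
clock: 41.6
tool_pos: [0.51, -0.2676, 0.1781]
orientation: [179.9, 0.0, -11.5]
force: [-0.0, 0.3, -2.7]
opening: 0.0437
gripper_force: 30.0
clock: 42.1
tool_pos: [0.512, -0.2662, 0.1786]
orientation: [179.9, 36.2, -11.5]
force: [0.7, 0.1, -1.7]
opening: 0.0433
gripper_force: 30.0
clock: 42.6
tool_pos: [0.512, -0.2661, 0.1776]
orientation: [179.7, 72.2, -11.7]
force: [-0.1, 0.3, -1.9]
opening: 0.0435
gripper_force: 30.0
delta [ 0.55  -0.011  0.147] rot [ 0.001 -0.031 -0.001] j [  -9.   56.   24.   -3. -130.   88.] tcp [ 0.512  -0.2661  0.1776]
```

View pics/c8.png

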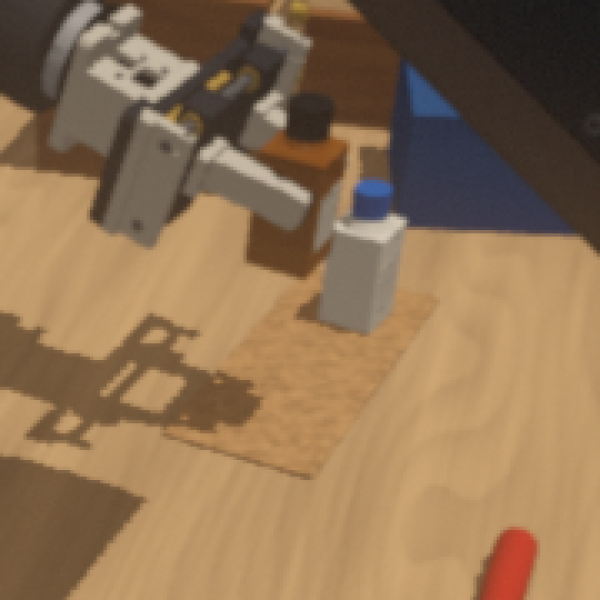

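Amber is upright over the near half of the mat at about (295,200) in the crop, and white is still standing. Lowering.

```bash

python3 -m creep '[{"grip":1,"delta_pos":[0.25,0,0.06],"rotation":[0,-0.03,0]},{"grip":1,"delta_pos":[0.5,0,0.13],"rotation":[0,-0.03,0]},{"grip":1,"delta_pos":[0.75,0,0.19],"rotation":[0,-0.03,0]},{"grip":1,"delta_pos":[0.97,0,0.26],"rotation":[0,-0.03,0]},{"grip":1,"delta_pos":[0.97,0,0.26],"rotation":[0,-0.03,0]}]'
python3 -m creep '[{"grip":1,"delta_pos":[0.05,0,0.013],"rotation":[0,0,0]},{"grip":1,"delta_pos":[0.1,0,0.026],"rotation":[0,0,0]},{"grip":1,"delta_pos":[0.1,0,0.026],"rotation":[0,0,0]},{"grip":1,"delta_pos":[0.1,0,0.026],"rotation":[0,0,0]}]'
python3 -m creep '[{"grip":1,"delta_pos":[0.03,0,0.008],"rotation":[0,0,0]},{"grip":1,"delta_pos":[0.03,0,0.008],"rotation":[0,0,0]},{"grip":1,"delta_pos":[0.03,0,0.008],"rotation":[0,0,0]}]'
python3 -m creep '[{"grip":1,"delta_pos":[0.03,0,0.008],"rotation":[0,0,0]},{"grip":1,"delta_pos":[0.03,0,0.008],"rotation":[0,0,0]},{"grip":1,"delta_pos":[0.03,0,0.008],"rotation":[0,0,0]}]'
```

```text
clock: 43.15
tool_pos: [0.5153, -0.2665, 0.0748]
orientation: [180.0, 74.9, -11.5]
force: [-0.5, 0.5, -2.0]
opening: 0.0437
gripper_force: 30.0
clock: 43.55
tool_pos: [0.517, -0.2672, 0.0686]
orientation: [179.9, 74.7, -11.5]
force: [-0.7, 0.1, -1.7]
opening: 0.0438
gripper_force: 30.0
clock: 43.85
tool_pos: [0.5168, -0.2671, 0.0648]
orientation: [179.9, 74.7, -11.5]
force: [0.5, 0.2, -1.3]
opening: 0.044
gripper_force: 30.0
clock: 44.15
tool_pos: [0.5167, -0.2671, 0.0614]
orientation: [179.9, 74.8, -11.5]
force: [0.3, 0.4, -1.4]
opening: 0.044
gripper_force: 30.0
```

```bash

python3 -m creep '[{"grip":1,"delta_pos":[0.03,0,0.008],"rotation":[0,0,0]},{"grip":1,"delta_pos":[0.03,0,0.008],"rotation":[0,0,0]},{"grip":1,"delta_pos":[0.03,0,0.008],"rotation":[0,0,0]}]'
python3 -m creep '[{"grip":1,"delta_pos":[0.02,0,0.005],"rotation":[0,0,0]},{"grip":1,"delta_pos":[0.02,0,0.005],"rotation":[0,0,0]},{"grip":1,"delta_pos":[0.02,0,0.005],"rotation":[0,0,0]}]'
```

```text
clock: 44.45
tool_pos: [0.5169, -0.2672, 0.059]
orientation: [179.8, 74.8, -11.6]
force: [0.1, -0.1, 2.6]
opening: 0.0439
gripper_force: 30.0
clock: 44.75
tool_pos: [0.517, -0.2672, 0.0589]
orientation: [179.7, 74.9, -11.6]
force: [1.5, 1.9, 11.1]
opening: 0.0439
gripper_force: 30.0
```

```bash

python3 -m creep '[{"grip":1,"delta_pos":[-0.018,0,-0.005],"rotation":[0,0,0]},{"grip":1,"delta_pos":[-0.018,0,-0.005],"rotation":[0,0,0]}]'
python3 -m creep '[{"grip":0,"delta_pos":[0,0,0],"rotation":[0,0,0]},{"grip":0,"delta_pos":[0,0,0],"rotation":[0,0,0]},{"grip":0,"delta_pos":[0,0,0],"rotation":[0,0,0]},{"grip":0,"delta_pos":[0,0,0],"rotation":[0,0,0]},{"grip":0,"delta_pos":[0,0,0],"rotation":[0,0,0]}]'
python3 -m creep '[{"grip":0,"delta_pos":[0,0,-0.2],"rotation":[0,0,0]},{"grip":0,"delta_pos":[0,0,-0.45],"rotation":[0,0,0]},{"grip":0,"delta_pos":[0,0,-0.7],"rotation":[0,0,0]},{"grip":0,"delta_pos":[0,0,-0.7],"rotation":[0,0,0]}]'
python3 -m creep '[{"grip":0,"delta_pos":[-0.3,0,-0.1],"rotation":[0,0,0]},{"grip":0,"delta_pos":[-0.6,0,-0.15],"rotation":[0,0,0]},{"grip":0,"delta_pos":[-0.9,0,-0.2],"rotation":[0,0,0]},{"grip":0,"delta_pos":[-1,0,-0.25],"rotation":[0,0,0]}]'
python3 -m creep '[{"grip":0,"delta_pos":[-0.2,0,0],"rotation":[0,0.09,0]},{"grip":0,"delta_pos":[-0.4,0,0],"rotation":[0,0.18,0]},{"grip":0,"delta_pos":[-0.4,0,0],"rotation":[0,0.27,0]},{"grip":0,"delta_pos":[-0.4,0,0],"rotation":[0,0.36,0]},{"grip":0,"delta_pos":[-0.4,0,0],"rotation":[0,0.42,0]}]'
python3 -m creep '[{"grip":0,"delta_pos":[0,0,0],"rotation":[0,0.09,0]},{"grip":0,"delta_pos":[0,0,0],"rotation":[0,0.18,0]},{"grip":0,"delta_pos":[0,0,0],"rotation":[0,0.27,0]},{"grip":0,"delta_pos":[0,0,0],"rotation":[0,0.36,0]},{"grip":0,"delta_pos":[0,0,0],"rotation":[0,0.41,0]}]'
python3 -c "
from h import *
S=snap('side','s9'); T=snap('top','t9')
o=ctrl.get_obs();print(o['joint_pos'].round(0))
cv2.imwrite('pics/c9.png',np.hstack([S['color'][100:240,300:480,::-1],cv2.resize(S['color'][300:475,180:360,::-1],(144,140)),T['color'][210:350,420:600,::-1]]).repeat(1,0))"
python3 look.py
```

```text
clock: 44.95
tool_pos: [0.5169, -0.2672, 0.059]
orientation: [179.9, 74.8, -11.5]
force: [2.7, 1.6, 5.6]
opening: 0.044
gripper_force: 30.0
clock: 45.45
tool_pos: [0.5168, -0.2671, 0.0581]
orientation: [179.9, 74.8, -11.5]
force: [-0.6, 0.1, -0.4]
opening: 0.0784
gripper_force: 0.0
clock: 45.85
tool_pos: [0.5848, -0.2809, 0.0767]
orientation: [179.8, 74.6, -11.6]
force: [-0.4, -0.2, -0.5]
opening: 0.0875
gripper_force: 0.0
clock: 46.25
tool_pos: [0.581, -0.2803, 0.1834]
orientation: [179.8, 74.5, -11.6]
force: [-0.3, 0.3, 1.0]
opening: 0.0876
gripper_force: 0.0
clock: 46.75
tool_pos: [0.5709, -0.2781, 0.2202]
orientation: [180.0, 36.4, -11.4]
force: [-0.0, -0.3, 0.0]
opening: 0.0877
gripper_force: 0.0
clock: 47.25
tool_pos: [0.5696, -0.2777, 0.2199]
orientation: [-180.0, -0.4, -11.4]
force: [-0.6, -0.5, 0.6]
opening: 0.0875
gripper_force: 0.0
[ -8.  18.  -7.   0. -65.  87.]
red T 95.0 [173.5 299.5] [0.4796 0.3195 0.007 ]
red S 213.5 [311.1 409.9] [0.4816 0.3134 0.007 ]
blue T 191.0 [566.4 295.9] [ 0.4788 -0.4541  0.007 ]
blue T 93.5 [197.1 296.2] [0.4858 0.2728 0.007 ]
blue S 110.5 [318.2 379.7] [0.4871 0.2668 0.007 ]
blue S 28.0 [412.  116.4] [ 0.5001 -0.6336  0.007 ]
violet T 114.0 [148.4 305.5] [0.4681 0.3694 0.007 ]
violet S 179.0 [307.3 446.7] [0.4699 0.3615 0.007 ]
```

View pics/c9.png

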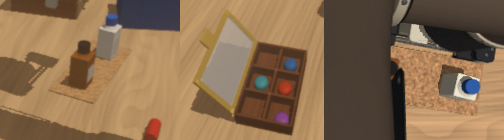

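Both bottles stand on the mat and the stones are still in their pockets. Now the lid: I'll shut the fingers and move behind its outer face.

```bash

python3 -m creep '[{"grip":1,"delta_pos":[0,0,0],"rotation":[0,0,-0.08]},{"grip":1,"delta_pos":[0,0,0],"rotation":[0,0,-0.16]},{"grip":1,"delta_pos":[0,0,0],"rotation":[0,0,-0.212]},{"grip":1,"delta_pos":[0,0,0],"rotation":[0,0,-0.212]}]'
python3 -m creep '[{"grip":1,"delta_pos":[0.13,-0.3,0],"rotation":[0,0,0]},{"grip":1,"delta_pos":[0.26,-0.7,0],"rotation":[0,0,0]},{"grip":1,"delta_pos":[0.26,-1,0],"rotation":[0,0,0]}]' >/dev/null
python3 -m creep '[{"grip":1,"delta_pos":[0.13,-0.4,0],"rotation":[0,0,0]},{"grip":1,"delta_pos":[0.26,-0.7,0],"rotation":[0,0,0]},{"grip":1,"delta_pos":[0.26,-1,0],"rotation":[0,0,0]}]' >/dev/null
python3 -m creep '[{"grip":1,"delta_pos":[0.13,-0.4,0],"rotation":[0,0,0]},{"grip":1,"delta_pos":[0.26,-0.7,0],"rotation":[0,0,0]},{"grip":1,"delta_pos":[0.26,-1,0],"rotation":[0,0,0]}]' >/dev/null
python3 -m creep '[{"grip":1,"delta_pos":[0.13,-0.4,0],"rotation":[0,0,0]},{"grip":1,"delta_pos":[0.26,-0.7,0],"rotation":[0,0,0]},{"grip":1,"delta_pos":[0.26,-1,0],"rotation":[0,0,0]}]' >/dev/null
python3 -m creep '[{"grip":1,"delta_pos":[0.13,-0.4,0],"rotation":[0,0,0]},{"grip":1,"delta_pos":[0.26,-0.7,0],"rotation":[0,0,0]},{"grip":1,"delta_pos":[0.26,-1,0],"rotation":[0,0,0]}]'
python3 -c "
from h import *
step([.648,.336,.22],[180,0,7.7]); print(ctrl.get_obs()['joint_pos'].round(0))"
```

```text
clock: 47.85
tool_pos: [0.5712, -0.2779, 0.2169]
orientation: [-180.0, 0.2, 7.7]
force: [-0.5, 0.3, 0.1]
opening: 0.0611
gripper_force: 0.0
clock: 49.35
tool_pos: [0.6338, 0.2369, 0.2167]
orientation: [179.9, 0.2, 7.5]
force: [0.6, 0.1, 0.2]
opening: 0.0003
gripper_force: 0.0
delta [ 0.27  -0.964 -0.036] rot [ 0.001  0.002 -0.002]
[ 37.  22.  -1.  -0. -67.  61.]
```

```bash

python3 -m creep '[{"grip":1,"delta_pos":[0.13,-0.4,0],"rotation":[0,0,0]},{"grip":1,"delta_pos":[0.27,-0.7,0],"rotation":[0,0,0]},{"grip":1,"delta_pos":[0.27,-0.96,0],"rotation":[0,0,0]},{"grip":1,"delta_pos":[0.27,-0.96,0],"rotation":[0,0,0]}]' 
python3 -m creep '[{"grip":1,"delta_pos":[0,0,0.25],"rotation":[0,0,0]},{"grip":1,"delta_pos":[0,0,0.5],"rotation":[0,0,0]},{"grip":1,"delta_pos":[0,0,0.75],"rotation":[0,0,0]},{"grip":1,"delta_pos":[0,0,0.95],"rotation":[0,0,0]},{"grip":1,"delta_pos":[0,0,0.95],"rotation":[0,0,0]}]' 
python3 -m creep '[{"grip":1,"delta_pos":[-0.1,0,0],"rotation":[0,0,0]},{"grip":1,"delta_pos":[-0.2,0,0],"rotation":[0,0,0]},{"grip":1,"delta_pos":[-0.3,0,0],"rotation":[0,0,0]},{"grip":1,"delta_pos":[-0.4,0,0],"rotation":[0,0,0]},{"grip":1,"delta_pos":[-0.5,0,0],"rotation":[0,0,0]}]' 
python3 -c "
from h import *
S=snap('side','s10'); T=snap('top','t10')
cv2.imwrite('pics/c10.png',np.hstack([cv2.resize(S['color'][280:475,140:360,::-1],(400,355)),cv2.resize(T['color'][180:330,90:250,::-1],(379,355))]))"
```

```text
clock: 49.75
tool_pos: [0.6465, 0.3371, 0.2158]
orientation: [179.9, 0.2, 7.7]
force: [-0.4, -0.6, -0.7]
opening: -0.0001
gripper_force: 0.0
clock: 50.25
tool_pos: [0.6451, 0.332, 0.1187]
orientation: [179.8, 0.4, 7.5]
force: [-0.4, -1.2, -0.3]
opening: 0.0007
gripper_force: 0.0
clock: 50.75
tool_pos: [0.5967, 0.3273, 0.1246]
orientation: [-179.9, -0.1, 7.7]
force: [1.8, 0.6, 0.9]
opening: 0.0006
gripper_force: 0.9
```

View pics/c10.png

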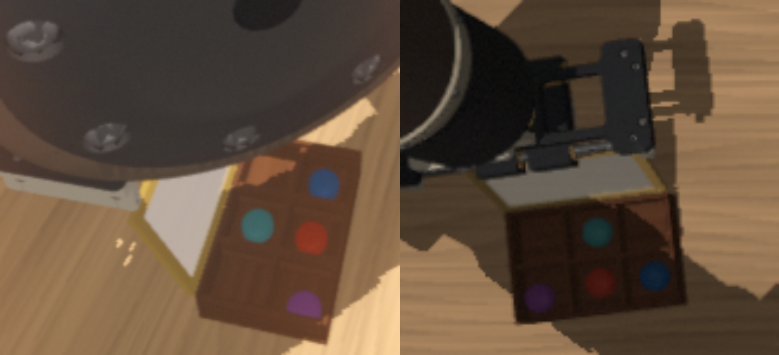

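```bash

python3 -m creep '[{"grip":1,"delta_pos":[-0.1,0,0],"rotation":[0,0,0]},{"grip":1,"delta_pos":[-0.2,0,0],"rotation":[0,0,0]},{"grip":1,"delta_pos":[-0.3,0,0],"rotation":[0,0,0]},{"grip":1,"delta_pos":[-0.4,0,0],"rotation":[0,0,0]},{"grip":1,"delta_pos":[-0.52,0,0],"rotation":[0,0,0]}]' 
python3 -m creep '[{"grip":1,"delta_pos":[-0.1,0,0],"rotation":[0,0,0]},{"grip":1,"delta_pos":[-0.2,0,0],"rotation":[0,0,0]},{"grip":1,"delta_pos":[-0.3,0,0],"rotation":[0,0,0]},{"grip":1,"delta_pos":[-0.4,0,0],"rotation":[0,0,0]},{"grip":1,"delta_pos":[-0.45,0,0],"rotation":[0,0,0]}]' 
python3 -m creep '[{"grip":1,"delta_pos":[-0.03,0,0.08],"rotation":[0,0,0]},{"grip":1,"delta_pos":[-0.05,0,0.16],"rotation":[0,0,0]},{"grip":1,"delta_pos":[-0.1,0,0.24],"rotation":[0,0,0]},{"grip":1,"delta_pos":[-0.15,0,0.31],"rotation":[0,0,0]},{"grip":1,"delta_pos":[-0.18,0,0.36],"rotation":[0,0,0]}]' 
python3 -c "
from h import *
step([.4755,.3138,.059],[180,0,7.7])"
```

```text
clock: 51.35
tool_pos: [0.5447, 0.3199, 0.123]
orientation: [180.0, 0.1, 7.7]
force: [2.5, -0.3, 0.2]
opening: 0.0005
gripper_force: 0.8
clock: 51.85
tool_pos: [0.4998, 0.3138, 0.1233]
orientation: [180.0, 0.1, 7.7]
force: [1.1, -0.5, -0.7]
opening: 0.0007
gripper_force: 0.4
clock: 52.35
tool_pos: [0.4824, 0.3112, 0.0861]
orientation: [179.9, 0.1, 7.7]
force: [0.8, -0.2, 0.7]
opening: 0.0004
gripper_force: 0.4
delta [-0.065 -0.035  0.271] rot [ 0.001  0.001 -0.   ]
```

```bash

python3 -m creep '[{"grip":1,"delta_pos":[-0.02,0,0.07],"rotation":[0,0,0]},{"grip":1,"delta_pos":[-0.04,0,0.14],"rotation":[0,0,0]},{"grip":1,"delta_pos":[-0.065,0,0.2],"rotation":[0,0,0]},{"grip":1,"delta_pos":[-0.065,0,0.26],"rotation":[0,0,0]},{"grip":1,"delta_pos":[-0.065,0,0.26],"rotation":[0,0,0]}]' 
python3 -m creep '[{"grip":1,"delta_pos":[0,0,0.02],"rotation":[0,0,0]},{"grip":1,"delta_pos":[0,0,0.02],"rotation":[0,0,0]},{"grip":1,"delta_pos":[0,0,0.02],"rotation":[0,0,0]}]' 
python3 -m creep '[{"grip":1,"delta_pos":[0,0,0.02],"rotation":[0,0,0]},{"grip":1,"delta_pos":[0,0,0.02],"rotation":[0,0,0]},{"grip":1,"delta_pos":[0,0,0.02],"rotation":[0,0,0]}]'
```

```text
clock: 52.85
tool_pos: [0.4763, 0.3105, 0.0603]
orientation: [179.9, 0.1, 7.7]
force: [0.8, 0.2, -0.0]
opening: 0.0001
gripper_force: 0.0
clock: 53.15
tool_pos: [0.4767, 0.3108, 0.0598]
orientation: [180.0, 0.0, 7.7]
force: [-1.8, -0.7, 5.2]
opening: 0.0002
gripper_force: 2.6
clock: 53.45
tool_pos: [0.4768, 0.3108, 0.0595]
orientation: [-180.0, -0.0, 7.7]
force: [-8.1, -2.6, 21.8]
opening: 0.0007
gripper_force: 10.9
```

Contact became stiff with the fingertips at 37.5 mm, which matches a closed lid (32 + 5 mm). I'll back off and check.

```bash

python3 -m creep '[{"grip":1,"delta_pos":[0,0,-0.3],"rotation":[0,0,0]},{"grip":1,"delta_pos":[0,0,-0.6],"rotation":[0,0,0]},{"grip":1,"delta_pos":[0,0,-1],"rotation":[0,0,0]}]' >/dev/null
python3 -m creep '[{"grip":1,"delta_pos":[0,0.4,-0.3],"rotation":[0,0,0]},{"grip":1,"delta_pos":[0,0.8,-0.6],"rotation":[0,0,0]},{"grip":1,"delta_pos":[0,1,-0.6],"rotation":[0,0,0]}]' >/dev/null
python3 -m creep '[{"grip":1,"delta_pos":[0,0.4,0],"rotation":[0,0,0]},{"grip":1,"delta_pos":[0,0.8,0],"rotation":[0,0,0]},{"grip":1,"delta_pos":[0,1,0],"rotation":[0,0,0]}]' >/dev/null
python3 -m creep '[{"grip":1,"delta_pos":[0,0.4,0],"rotation":[0,0,0]},{"grip":1,"delta_pos":[0,0.8,0],"rotation":[0,0,0]},{"grip":1,"delta_pos":[0,1,0],"rotation":[0,0,0]},{"grip":1,"delta_pos":[0,1,0],"rotation":[0,0,0]},{"grip":1,"delta_pos":[0,1,0],"rotation":[0,0,0]}]'
python3 -c "
from h import *
S=snap('side','s11'); T=snap('top','t11')
cv2.imwrite('pics/c11.png',np.hstack([S['color'][:,:400,::-1][60:460],np.vstack([T['color'][200:400,100:400,::-1],T['color'][200:400,340:640,::-1]])]))"
```

```text
clock: 54.85
tool_pos: [0.5168, 0.0131, 0.2173]
orientation: [180.0, 0.0, 7.6]
force: [-0.5, -0.2, -0.4]
opening: 0.0001
gripper_force: 0.0
```

View pics/c11.png

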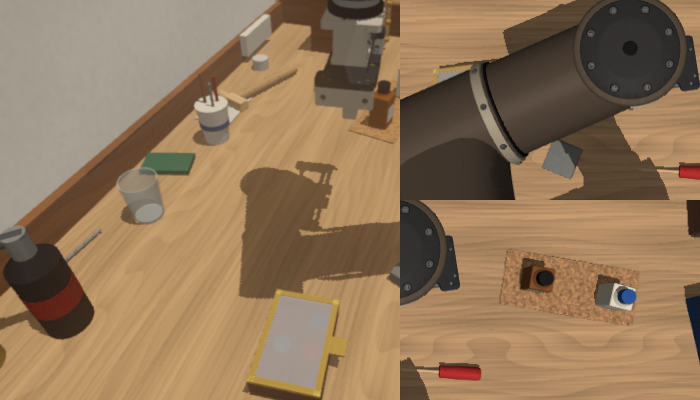

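The lid lies flat on the box, and both bottles stand on the mat with the robot clear of everything. Handing in.

```bash
python3 -c "
from plant import ctrl
print(ctrl.close_job())"
```

```text
the job is handed in; nothing more can be done
None
```

I handed the job in: the amber and white bottles stand upright on the mat, the red, blue and violet stones each lie in their own pocket, turquoise is still in its own, and the lid is closed. The hand-in gave no verdict.

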